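Set out a place at the craft table

ROBOT

A 6-joint arm with a two-finger parallel gripper is mounted at the origin on the work surface. World frame = base frame: x ahead of the robot, y to its left, z up, the work surface at z = 0. Lengths are in mm, angles in rad, forces in N, time in s.
With the tool pointing down it reaches from about 350 to 875 mm from the base axis. Payload 4.2 kg.
Tool frame: the origin (TCP) lies at the very end of the fingers, on their centre line; the grasp point (between the pads) lies 19 mm behind it (arm.grip_point_offset is the distance from the TCP to the grasp point, in mm); z points along the fingers, y is the direction in which the jaws open and shut (so a half turn about z gives the same grasp; the last joint's range is limited). The gripper opens to 85 mm and grips with 20 to 120 N. Pads are 22 mm wide; open, the fingers measure 114 mm over their backs; the gripper's body (76 mm by 85 mm) begins 54 mm behind the grasp point. The pads swing forward as they close: fully open they stand 13 mm farther back than shut.
Start: joints at [-0.983, 0.385, 0.008, 0, -1.194, -0.259], TCP at [201.832, -591.492, 231.312] pointing down, gripper open.
Joint ranges: [-3.14, 3.14], [-1.21, 2.06], [-1.07, 1.41], [-3.16, 2.05], [-2.99, -0.16], [-3.1, 3.1]. Speed limits (rad/s): [2.79, 2.79, 3.14, 3.14, 3.14, 3.14].

INTERFACE

Orientations are given as a unit quaternion [x, y, z, w].
In Python, from bench import arm gives the robot as it stands.
- The arm moves only by the tool drive_tool, never from a script. Its argument "steps" is a list of rows, each a list of 5 numbers: the shift along the tool's x, y, z in m, then the turn about the tool's z in degrees, then the finger opening in m, from 0 to 0.0854. A call has 1 to 20 rows; each row shifts and turns the commanded pose from where the row before left it, along the tool's axes as they then stand; what a row does not reach is not made up. A row lasts 1/10 s, in which the tool goes at most 50 mm and 8.59 degrees, less where a joint would pass 70% of its speed; a pose out of reach is approached as far as the arm can. A call is refused whole if a number of a shift passes 0.05 or a number of a turn 8.59, either way. A call with a gripper value outside its range is refused whole. The fingers move at their own pace and stop on an object; the grip force is fixed at half the most. Time passes only in rows, so rows that do not move let the fingers close. It gives the time, the measured TCP pose, the force and the opening at its end, in the units of the state.
- arm.read_state(): the state, without advancing time (a new reading comes with each control period).
- arm.get_image(name): name is "side" or "top"; returns (picture, depth): 420x560x3 uint8, blue, green, red; 420x560 float32, mm along the optical axis (not along the pixel's ray), 0 where there is no reading.
- arm.camera_params(name): a dict with "K" (3x3 intrinsics, pixels), "world_to_cam" (4x4, takes a point from world to camera coordinates). Camera axes: x right, y up, looking along -z (the intrinsics and any distortion apply to the point x, -y, -z); pixel columns grow to the right and rows downward; lengths in mm; the calibration is good to about 2 mm. A picture is of the moment at which its call begins. camera_params takes no time and is no camera call.
- arm.job_done(): hands the job in, once; it reports no verdict.
The state is a dict: "clock": time; "joints": joint angles; "joint_vel": joint speeds; "joint_efforts": joint torques, N m; "position": TCP position; "ee_rot": TCP orientation; "contact_force": force on the tool from outside, world axes, zero at the start; "wrist_torque": the same for the moment, N m; "gripper_width": finger opening in mm.
Only numpy, scipy, OpenCV 4.12 (cv2) and the standard library are available. Lean on these libraries where they do the work, as an engineer would, in place of code of your own. Each camera call takes 0.05 s, during which the arm holds its last target.

TASK

Set out the next maker's place on the plywood board: set the small tape roll flat on the marked circle at the end of the board nearest the wicker basket, the thread spool on the middle circle, and the hand stamp upright on the circle at the other end, so that the spool stands between the other two, each well centred on its circle. The round tin goes upright and centred on top of that tape roll. Leave the mug and the glue gun where they are.

Things in the scene. Friction and masses are not known exactly. Their poses are not given: they have to be found in the camera images.
- board: Plywood board fixed flat on the table, 120 mm (its x) by 250 mm (its y) by 8 mm thick. Origin at the centre of its underside, z up; its top is 8 mm above the table. Three thin black circle outlines (38 mm across) are drawn on top along its long centre line: the middle one over the origin, the end ones at y = +80 mm and y = -80 mm in the board's frame. Its long side runs roughly left-right as the robot sees it, turned by up to 15 degrees.
- basket: Low rectangular wicker basket, 120 x 170 mm and 45 mm high, fixed, holding glue sticks. It stands to one side of the board, off one of the board's two ends. Origin at the centre of its underside.
- roll_mid (a point): Roll of pale paper masking tape lying flat: outside diameter 58 mm, open hole 38 mm, 25 mm high, 60 g; loose, either side up. (Two tape rolls over 100 mm across at the back of the table are not meant.) Point on its axis half-way up (12.5 mm above its underside); z along its axis.
- spool_mid (a point): Wooden thread spool wound full of grey thread, standing on end: flanges 40 mm across, thread 37 mm across, 48 mm high, 50 g; loose, either end up. Point on its axis half-way up (24 mm above its underside); z along its axis.
- stamp_grip (a point): Hand stamp standing on its rubber face: block 50 x 34 mm and 20 mm high, with an upright round dark wooden handle 24 mm in diameter on its middle, 60 mm high in all, 80 g; loose. Point on the handle's axis, 42 mm above its underside (grip there, above the block); z up along the handle, x along the block's long side. Which way the block is turned does not matter.
- tin_mid (a point): Plain round brass-coloured tin, closed, 48 mm in diameter, 30 mm high, 90 g; loose, either end up. Point on its axis half-way up (15 mm above its underside); z along its axis.
- mug: White mug, 76 mm across, 85 mm high, loose, at the right of the table as the robot sees it; not to be moved. Origin at the centre of its underside.
- gluegun: Blue glue gun lying on its side, about 36 mm high, loose, at the left of the table as the robot sees it; not to be moved. Origin at the underside, under the barrel.
There are look-alikes about, which are no part of the job. What is shaped like the part that bears stamp_grip but green, pink or red is not meant.

How it is judged (in metres and radians):
At the end, for the whole second after the job is handed in: On the board: roll on the end circle nearer the basket, spool on the middle, stamp on the other end, each within 14 mm along and across; tin on the roll, axes within 10 mm; all at resting height within 4 mm, upright within 0.12 rad, released and at rest (speed below 0.02 m/s) (((y of basket in the frame of board above 0 m and x of roll_mid in the frame of board between -0.014 and 0.014 m and y of roll_mid in the frame of board between 0.066 and 0.094 m and z of roll_mid in the frame of board between 0.0165 and 0.0245 m and x of stamp_grip in the frame of board between -0.014 and 0.014 m and y of stamp_grip in the frame of board between -0.094 and -0.066 m and z of stamp_grip in the frame of board between 0.046 and 0.054 m) or (y of basket in the frame of board below 0 m and x of roll_mid in the frame of board between -0.014 and 0.014 m and y of roll_mid in the frame of board between -0.094 and -0.066 m and z of roll_mid in the frame of board between 0.0165 and 0.0245 m and x of stamp_grip in the frame of board between -0.014 and 0.014 m and y of stamp_grip in the frame of board between 0.066 and 0.094 m and z of stamp_grip in the frame of board between 0.046 and 0.054 m)) and x of spool_mid in the frame of board between -0.014 and 0.014 m and y of spool_mid in the frame of board between -0.014 and 0.014 m and z of spool_mid in the frame of board between 0.028 and 0.036 m and horizontal distance between tin_mid and roll_mid below 0.01 m and z of tin_mid in the frame of board between 0.044 and 0.052 m and angle between stamp_grip's own z axis and vertical below 0.12 rad and (angle between roll_mid's own z axis and vertical below 0.12 rad or angle between roll_mid's own z axis and vertical above 3.02 rad) and (angle between tin_mid's own z axis and vertical below 0.12 rad or angle between tin_mid's own z axis and vertical above 3.02 rad) and (angle between spool_mid's own z axis and vertical below 0.12 rad or angle between spool_mid's own z axis and vertical above 3.02 rad) and linear speed of each of roll, tin, spool, stamp below 0.02 m/s); the robot touches nothing.
It fails at once if the mug is moved by more than 30 mm (distance of mug from where it was at the start of the episode above 0.03 m).
It fails at once if the glue gun is moved by more than 30 mm (distance of gluegun from where it was at the start of the episode above 0.03 m).
It also fails if it takes over 90 s, if anything falls off the work surface, if the arm or the gripper's body presses on something with over 40 N, if the wrist force passes 120 N, or if a joint passes its speed limit or range.

## Working session

There is one attempt and no reset: what is moved stays moved. The work goes in short steps, Python scripts to look and compute and a tool call to move; the robot and the scene stay as the last step left them, time stands still between calls to the robot, and variables do not carry over. Pictures are saved under pics/ and viewed, and the job is handed in when it is done.

Besides the shell and the picture viewer there is one more tool, called after "Request:" as name(argument=value, ...), one argument or row to a line, values as JSON. drive_tool: Moves the arm, as the interface text tells. Its arguments: {"type":"object","properties":{"steps":{"type":"array"}},"required":["steps"]}

```bash
ls; mkdir -p pics
python3 - <<'E'
from bench import arm
import cv2,numpy as np
s=arm.read_state();print({k:np.round(v,3) for k,v in s.items()}, arm.grip_point_offset)
for n in("side","top"):
    im,d=arm.get_image(n);cv2.imwrite(f"pics/{n}0.png",im);np.save(f"pics/{n}0d.npy",d)
    p=arm.camera_params(n);print(n,np.round(p["K"],1),np.round(p["world_to_cam"],3),[k for k in p])
    T=np.linalg.inv(np.array(p["world_to_cam"]));print(np.round(T[:3,3]))
E
```

```text
pics
{'clock': np.float64(0.0), 'joints': array([-0.983,  0.386,  0.007, -0.   , -1.194, -0.259]), 'joint_vel': array([ 0.   , -0.001,  0.001, -0.   , -0.   , -0.   ]), 'joint_efforts': array([-2.0000e-03, -3.9229e+01,  1.8840e+01,  4.1860e+00, -5.0000e-03,
       -0.0000e+00]), 'position': array([ 201.619, -590.955,  230.223]), 'ee_rot': array([-0.164,  0.987,  0.001, -0.   ]), 'contact_force': array([-0.809,  0.649, -0.078]), 'wrist_torque': array([0.002, 0.023, 0.008]), 'gripper_width': np.float64(85.456)} 18.700000000000003
side [[543.8   0.  286.1]
 [  0.  543.8 212.9]
 [  0.    0.    1. ]] [[ 6.790000e-01 -7.340000e-01 -1.000000e-02 -3.347860e+02]
 [ 4.160000e-01  3.730000e-01  8.290000e-01 -2.342640e+02]
 [-6.050000e-01 -5.670000e-01  5.590000e-01 -1.295467e+03]
 [ 0.000000e+00  0.000000e+00  0.000000e+00  1.000000e+00]] ['K', 'world_to_cam']
[-459. -893.  915.]
top [[401.6   0.  272.9]
 [  0.  401.6 202.6]
 [  0.    0.    1. ]] [[ 2.000000e-02 -1.000000e+00  7.000000e-03 -5.233000e+00]
 [ 9.900000e-01  2.100000e-02  1.420000e-01 -4.738970e+02]
 [-1.420000e-01  4.000000e-03  9.900000e-01 -1.086619e+03]
 [ 0.000000e+00  0.000000e+00  0.000000e+00  1.000000e+00]] ['K', 'world_to_cam']
[ 314.    9. 1143.]
```

View pics/top0.png

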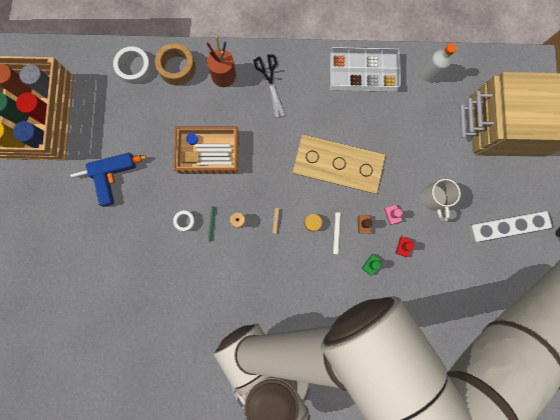

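View pics/side0.png

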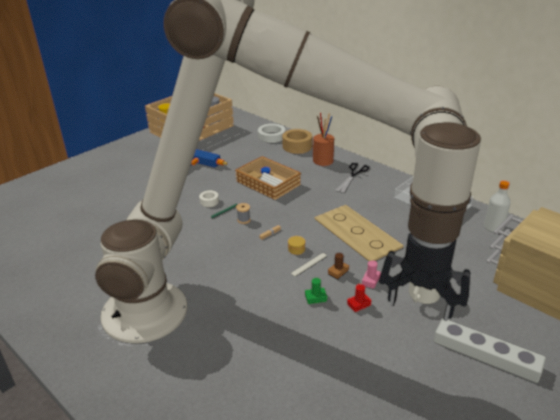

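The top view shows the board at (339,163) with circles at (312,157), (339,163) and (366,170). The basket is at (207,150), off the board's left (+y) end. The small pale roll is at (184,220), the spool at (237,220), the tin at (313,222) and the mug at (440,195). There are four stamp shapes: brown/dark at (366,224), pink at (394,215), red at (405,246) and green at (372,265). Only the brown one fits. I'll enlarge a crop to confirm and measure.

```bash
cat > h.py <<'E'
import cv2,numpy as np
from bench import arm
P={n:arm.camera_params(n) for n in("side","top")}
def ray(n,u,v):
    K=np.array(P[n]["K"]);T=np.linalg.inv(np.array(P[n]["world_to_cam"]))
    q=np.linalg.inv(K)@[u,v,1]; d=T[:3,:3]@np.array([q[0],-q[1],-q[2]]); return T[:3,3],d
def onz(n,u,v,z):
    c,d=ray(n,u,v); return c+d*(z-c[2])/d[2]
def proj(n,p):
    W=np.array(P[n]["world_to_cam"]);q=W[:3,:3]@np.asarray(p,float)+W[:3,3]
    K=np.array(P[n]["K"]);return K[0,0]*q[0]/-q[2]+K[0,2],K[1,1]*(-q[1])/-q[2]+K[1,2]
def pt(n,d,u,v):
    c,r=ray(n,u,v); T=np.linalg.inv(np.array(P[n]["world_to_cam"])); 
    zc=-(T[:3,2]@r); return c+r*d/zc
E
python3 - <<'E'
from h import *
im=cv2.imread("pics/top0.png")
a=cv2.resize(im[190:285,160:425],None,fx=3,fy=3,interpolation=cv2.INTER_CUBIC)
b=cv2.resize(im[130:200,285:395],None,fx=4,fy=4,interpolation=cv2.INTER_CUBIC)
c=np.zeros((a.shape[0]+b.shape[0],a.shape[1],3),np.uint8);c[:a.shape[0]]=a;c[a.shape[0]:,:b.shape[1]]=b
cv2.imwrite("pics/crop0.png",c)
d=np.load("pics/top0d.npy")
for n,u,v in[("roll",184,220),("rollrim",176,220),("spool",237,220),("tin",313,222),("stamp",366,223),("stampblk",359,228),("board",325,160),("c1",312,157),("c2",339,163),("c3",366,170),("basket",207,150),("mug",440,195),("pink",394,215),("table",260,250)]:
    print(n,np.round(pt("top",d[v,u],u,v)))
E
```

```text
roll [423. 256.   4.]
rollrim [421. 274.  24.]
spool [421. 101.  51.]
tin [ 422. -108.   32.]
stamp [ 419. -248.   62.]
stampblk [ 409. -237.   25.]
board [ 605. -144.    8.]
c1 [ 613. -106.   12.]
c2 [ 596. -184.   14.]
c3 [ 578. -263.   10.]
basket [624. 197.  21.]
mug [ 509. -474.   10.]
pink [ 443. -327.   56.]
table [343.  38.   2.]
```

View pics/crop0.png

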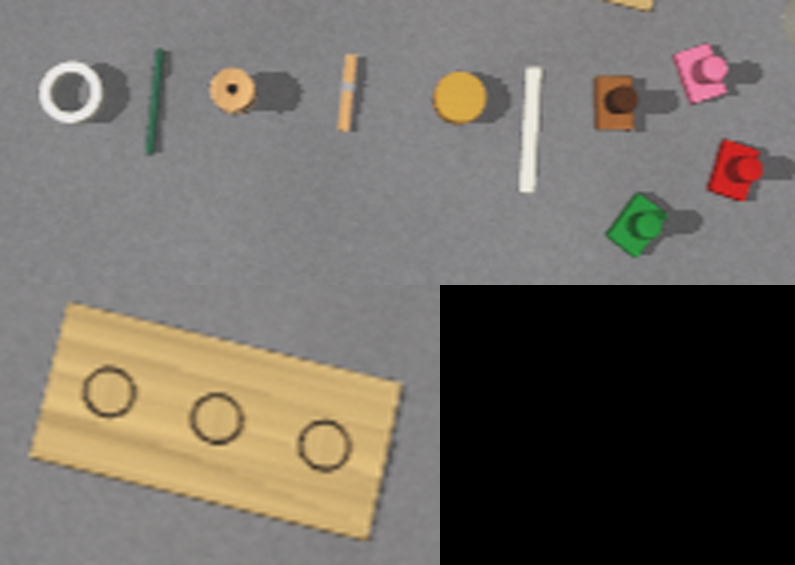

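The crop confirms it: the only stamp with a dark wooden handle on a brown block is at full-image (366,223). The neighbouring pens and strips are out of the way. Next I'll take precise centres from masks in both views.

```bash
cat > m.py <<'E'
from h import *
def blobs(mask,amin=8):
    n,l,st,c=cv2.connectedComponentsWithStats(mask.astype(np.uint8),connectivity=8)
    return [(st[i,4],c[i],(l==i)) for i in range(1,n) if st[i,4]>=amin]
def rect_center(mask):
    cs,_=cv2.findContours(mask.astype(np.uint8),cv2.RETR_EXTERNAL,cv2.CHAIN_APPROX_NONE)
    return cv2.minEnclosingCircle(max(cs,key=cv2.contourArea))
E
python3 - <<'E'
from m import *
im=cv2.imread("pics/top0.png");hsv=cv2.cvtColor(im,cv2.COLOR_BGR2HSV)
H,S,V=[hsv[...,i].astype(int) for i in range(3)]
for n,(u,v) in dict(roll=(176,220),spool=(233,219),spoolc=(241,220),tin=(313,222),handle=(366,223),handle2=(369,224),block=(359,228),board=(325,160),bg=(260,250)).items(): print(n,hsv[v,u])
def win(m,u,v,r):
    z=np.zeros_like(m);z[v-r:v+r+1,u-r:u+r+1]=m[v-r:v+r+1,u-r:u+r+1];return z
def rep(name,m,z):
    b=max(blobs(m),key=lambda t:t[0]); (cu,cv),r=rect_center(b[2])
    print(name,b[0],np.round(b[1],1),"circ",np.round((cu,cv,r),1),"pos",np.round(onz("top",*b[1],z),1),np.round(onz("top",cu,cv,z),1),"r_mm",round(r*(1143-z)/401.6,1))
rep("roll",win((V>200)&(S<60),184,220,14),25)
rep("spool",win((S>80)&(V>120),237,220,13),48)
rep("tin",win((S>100)&(V>100),313,222,14),30)
rep("handle",win((V<75)&(S>60),367,224,9),60)
g=win((S>100),366,224,14);rep("block+handle",g,20)
# board
bm=win((S>60)&(H>10)&(H<30),339,163,52);b=max(blobs(bm),key=lambda t:t[0])[2]
cs,_=cv2.findContours(b.astype(np.uint8),cv2.RETR_EXTERNAL,cv2.CHAIN_APPROX_NONE);r=cv2.minAreaRect(max(cs,key=cv2.contourArea))
pts=cv2.boxPoints(r);w=[onz("top",*p,8) for p in pts];print("board",np.round(onz("top",*r[0],8),1),[np.round(np.linalg.norm(w[i]-w[i-1]),1) for i in range(4)])
f=(cv2.morphologyEx(b.astype(np.uint8),cv2.MORPH_CLOSE,np.ones((5,5)))>0)
dark=cv2.erode(f.astype(np.uint8),np.ones((7,7)))>0
dark&=(V<130)
for a,c,mk in sorted(blobs(dark,20),key=lambda t:t[1][0]):
    (cu,cv_),rr=rect_center(mk);print("circ",a,np.round((cu,cv_,rr),1),np.round(onz("top",cu,cv_,8),1))
E
```

```text
roll [ 16  14 194]
spool [ 16 120 212]
spoolc [ 17 118 229]
tin [ 20 168 213]
handle [ 10 142  90]
handle2 [  9 143  91]
block [ 13 162 132]
board [ 20 112 209]
bg [  0   0 131]
roll 161 [183.  220.3] circ [182.8 220.1  10.1] pos [420.1 254.3  25. ] [420.6 254.7  25. ] r_mm 28.1
spool 164 [237.1 219.7] circ [236.9 220.    7.7] pos [422.6 101.6  48. ] [421.8 102.1  48. ] r_mm 21.0
tin 247 [312.8 222.1] circ [312.8 222.2   8.9] pos [ 421.9 -107.7   30. ] [ 421.5 -107.6   30. ] r_mm 24.7
handle 23 [363.8 224.3] circ [365.5 223.5   3.8] pos [ 415.8 -242.7   60. ] [ 418.1 -247.3   60. ] r_mm 10.3
block+handle 228 [364.4 223.4] circ [364.3 223.8  10. ] pos [ 422.1 -253.6   20. ] [ 421.  -253.3   20. ] r_mm 28.0
board [ 595.5 -184.6    8. ] [np.float64(251.1), np.float64(121.7), np.float64(254.8), np.float64(121.1)]
circ 31 [312.  156.3   6.4] [ 615.6 -106.5    8. ]
circ 23 [338.6 163.    6.2] [ 597.6 -183.8    8. ]
```

Run:
```python
from m import *
im=cv2.imread("pics/top0.png");hsv=cv2.cvtColor(im,cv2.COLOR_BGR2HSV)
H,S,V=[hsv[...,i].astype(int) for i in range(3)]
def win(m,u,v,r):
    z=np.zeros_like(m);z[v-r:v+r+1,u-r:u+r+1]=m[v-r:v+r+1,u-r:u+r+1];return z
def rep(name,m,z):
    b=max(blobs(m),key=lambda t:t[0]); (cu,cv),r=rect_center(b[2])
    print(name,b[0],np.round(b[1],1),"circ",np.round((cu,cv,r),1),"pos",np.round(onz("top",*b[1],z),1),np.round(onz("top",cu,cv,z),1),"r_mm",round(r*(1143-z)/401.6,1))
rep("roll",win((V>160)&(S<60),184,220,14),25)
m=win((V<112)&(S>110),367,224,9);rep("handle",m,60)
for r in range(215,234): print(" ".join(f"{V[r,c]:3d}" if S[r,c]>90 else " . " for c in range(355,380)))
b=win((S>60)&(H>10)&(H<30),339,163,52);b=max(blobs(b),key=lambda t:t[0])[2].astype(np.uint8)
hull=cv2.convexHull(cv2.findContours(b,0,1)[0][0] if 0 else max(cv2.findContours(b,cv2.RETR_EXTERNAL,cv2.CHAIN_APPROX_NONE)[0],key=cv2.contourArea))
ap=cv2.approxPolyDP(hull,5,True)[:,0];w=np.array([onz("top",*p,8)[:2] for p in ap]);print(ap.tolist(),np.round(w,1).tolist(),"mean",w.mean(0))
g=cv2.cvtColor(im,cv2.COLOR_BGR2GRAY).astype(float)
# circle outlines: dark-weighted centroid in window
bh=cv2.morphologyEx(g.astype(np.uint8),cv2.MORPH_BLACKHAT,np.ones((5,5)))
C=[]
for u,v in((312,156),(339,163),(366,170)):
    yy,xx=np.mgrid[v-10:v+11,u-10:u+11];wt=bh[v-10:v+11,u-10:u+11].astype(float);rr=np.hypot(xx-u,yy-v);wt[(wt<40)|(rr>9)]=0
    e=cv2.fitEllipse(np.c_[xx[wt>0],yy[wt>0]].astype(np.float32));p=onz("top",*e[0],8);C.append(p[:2]);print(np.round(e[0],1),np.round(e[1],1),np.round(p,1))
C=np.array(C);d=C[0]-C[2];print("len",np.linalg.norm(d),"ang from +y toward +x deg",np.degrees(np.arctan2(d[0],d[1])),C.mean(0))
```

```text
roll 210 [182.9 220.2] circ [182.9 220.3  10.6] pos [420.4 254.6  25. ] [420.  254.4  25. ] r_mm 29.5
handle 72 [366.8 222.9] circ [366.5 222.5   5.7] pos [ 419.9 -250.7   60. ] [ 420.9 -250.1   60. ] r_mm 15.4
 .   .   .   .  130 138 138 143 139 133 131 130 124 124 119  .   .   .   .   .   .   .   .   .   . 
 .   .   .  113 139 159 164 162 160 162 161 163 161 162 158 128  .   .   .   .   .   .   .   .   . 
 .   .   .  113 142 159 164 165 164 162 162 165 164 160 161 129  .   .   .   .   .   .   .   .   . 
 .   .   .  111 140 160 164 166 163 162 164 147 124 132 135 111  .   .   .   .   .   .   .   .   . 
 .   .   .  111 141 162 164 165 164 136  93  84  88  89  88  86  .   .   .   .   .   .   .   .   . 
 .   .   .  112 141 160 164 137  87  68  82  88  86  89  87  86  87  .   .   .   .   .   .   .   . 
 .   .   .  109 140 160 135  86  58  73  87  86  89  89  87  86  83  .   .   .   .   .   .   .   . 
 .   .   .  110 138 160 117  59  57  79  89  89  89  89  88  88  87  .   .   .   .   .   .   .   . 
 .   .   .  110 140 147 100  57  55  74  88  90  91  89  85  88  90  .   .   .   .   .   
[... 705 characters left out ...]
   . 
 .   .   .   .  134 161 163 163 160 163 163 165 164 163 160 143  .   .   .   .   .   .   .   .   . 
 .   .   .   .  131 163 164 166 165 169 172 175 176 176 175 159  .   .   .   .   .   .   .   .   . 
 .   .   .   .   .   .   .   .   .   .   .   .   .   .   .   .   .   .   .   .   .   .   .   .   . 
[[302, 134], [384, 154], [377, 192], [292, 172]] [[682.2, -76.9], [627.2, -316.2], [514.5, -293.9], [567.9, -49.0]] mean [ 597.95469945 -184.01080239]
[311.7 156.3] [11.7 12.4] [ 615.6 -105.8    8. ]
[338.7 163. ] [11.6 12.5] [ 597.5 -184.1    8. ]
[365.5 169.7] [12.  12.3] [ 579.3 -261.8    8. ]
len 160.18661138143156 ang from +y toward +x deg 13.09627688079269 [ 597.45983227 -183.89993018]
```

Measured positions (mm):

| Item | Position |
|---|---|
| Roll | (420, 254.5) |
| Spool | (422, 102) |
| Tin | (421.5, -107.6) |
| Stamp | about (420.5, -254.5) |
| Roll circle | (615.5, -106) |
| Middle circle | (597.5, -184) |
| Stamp circle | (579.5, -262) |

The circle spacing comes out at 80 mm and the sizes match. The basket is on the +y side, so the roll goes to board y = +80 mm. I'll turn the jaws to lie along the board's x, so no further turning is needed.

Request:
drive_tool(
  steps=[
    [0, 0, 0, -8.3, 0.085],
    [0, 0, 0, -8.3, 0.085],
    [0, 0, 0, -8.3, 0.085],
    [0, 0, 0, -8.3, 0.085],
    [0, 0, 0, -8.3, 0.085],
    [0, 0, 0, -8.3, 0.085],
    [0, 0, 0, -8.2, 0.085],
    [0, 0, 0, 0, 0.085],
    [0, 0, 0, 0, 0.085],
  ],
)

```text
clock: 1.0
position: [201.8, -591.3, 230.9]
ee_rot: [-0.62, 0.784, 0.0, 0.0]
contact_force: [0.0, 0.2, -0.3]
gripper_width: 85.2
```

```bash
cat > g.py <<'E'
import sys,numpy as np
from scipy.spatial.transform import Rotation as R
from bench import arm
def go(*tgts):
    s=arm.read_state();r=R.from_quat(s["ee_rot"]).as_matrix();p=np.array(s["position"])
    print("t",round(float(s["clock"]),2),"pos",np.round(p,1),"yaw y",round(float(np.degrees(np.arctan2(r[1,1],r[0,1]))),1),"tilt",round(float(np.degrees(np.arccos(-r[2,2]))),2),"w",round(float(s["gripper_width"]),1),"F",np.round(s["contact_force"],1))
    for t in tgts:
        d=r.T@(np.array(t)-p);print("tool mm to",t,np.round(d,1));p=np.array(t)
E
python3 -c "
from g import *
go((420,-591,230),(420,254.5,230),(420,254.5,60),(420,254.5,2))"
```

```text
t 1.0 pos [ 201.8 -591.3  230.9] yaw y 166.7 tilt 0.05 w 85.2 F [ 0.   0.2 -0.3]
tool mm to (420, -591, 230) [ -50.7 -212.3    0.9]
tool mm to (420, 254.5, 230) [-8.227e+02  1.951e+02  6.000e-01]
tool mm to (420, 254.5, 60) [ 1.0e-01 -1.0e-01  1.7e+02]
tool mm to (420, 254.5, 2) [ 0. -0. 58.]
```

Request:
drive_tool(
  steps=[
    [-0.01, -0.042, 0, 0, 0.085],
    [-0.01, -0.042, 0, 0, 0.085],
    [-0.01, -0.042, 0, 0, 0.085],
    [-0.01, -0.042, 0, 0, 0.085],
    [-0.01, -0.042, 0, 0, 0.085],
    [-0.04, 0.01, 0, 0, 0.085],
    [-0.04, 0.01, 0, 0, 0.085],
    [-0.04, 0.01, 0, 0, 0.085],
    [-0.04, 0.01, 0, 0, 0.085],
    [-0.04, 0.01, 0, 0, 0.085],
    [-0.04, 0.01, 0, 0, 0.085],
    [-0.04, 0.01, 0, 0, 0.085],
    [-0.04, 0.01, 0, 0, 0.085],
    [-0.04, 0.01, 0, 0, 0.085],
    [-0.04, 0.01, 0, 0, 0.085],
    [-0.04, 0.01, 0, 0, 0.085],
    [-0.04, 0.01, 0, 0, 0.085],
    [-0.04, 0.01, 0, 0, 0.085],
    [-0.04, 0.01, 0, 0, 0.085],
  ],
)

```text
clock: 2.9
position: [408.5, -11.9, 231.6]
ee_rot: [-0.62, 0.784, -0.0, 0.0]
contact_force: [-0.4, 0.0, -0.3]
gripper_width: 85.6
```

```bash
python3 -c "
from g import *
go((420,254.5,200),(420,254.5,60),(420,254.5,2))"
```

```text
t 2.9 pos [408.5 -11.9 231.6] yaw y 166.7 tilt 0.05 w 85.6 F [-0.4  0.  -0.3]
tool mm to (420, 254.5, 200) [-261.8   50.1   31.7]
tool mm to (420, 254.5, 60) [1.0e-01 1.0e-01 1.4e+02]
tool mm to (420, 254.5, 2) [ 0.  0. 58.]
```

Request:
drive_tool(
  steps=[
    [-0.0436, 0.0084, 0.005, 0, 0.085],
    [-0.0436, 0.0084, 0.005, 0, 0.085],
    [-0.0436, 0.0084, 0.005, 0, 0.085],
    [-0.0436, 0.0084, 0.005, 0, 0.085],
    [-0.0436, 0.0084, 0.005, 0, 0.085],
    [-0.0436, 0.0084, 0.005, 0, 0.085],
    [0, 0, 0.04, 0, 0.085],
    [0, 0, 0.04, 0, 0.085],
    [0, 0, 0.04, 0, 0.085],
    [0, 0, 0, 0, 0.085],
    [0, 0, 0, 0, 0.085],
  ],
)

```text
clock: 4.0
position: [419.8, 252.9, 81.8]
ee_rot: [-0.621, 0.784, -0.0, -0.0]
contact_force: [-0.2, 0.0, 0.4]
gripper_width: 85.1
```

```bash
python3 -c "
from g import *
go((420,254.5,2))
from h import *
for n in('top','side'):
    im,d=arm.get_image(n); cv2.imwrite(f'pics/{n}1.png',im)
"
```

```text
t 4.0 pos [419.8 252.9  81.8] yaw y 166.8 tilt 0.05 w 85.1 F [-0.2  0.   0.4]
tool mm to (420, 254.5, 2) [-1.6  0.2 79.8]
```

View pics/side1.png

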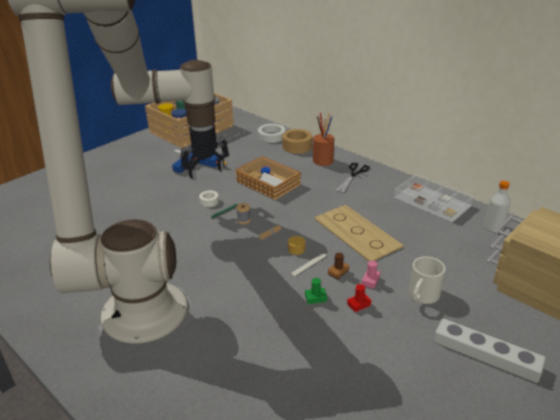

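The gripper is at about (205,165) in the side view, above the roll at (208,198). With nothing occluded, I'll check the top-view positions against the side view.

Run:
```python
from m import *
print("tcp now",np.round(proj("side",(419.8,252.9,95)),1))
im=cv2.imread("pics/side1.png")
for n,p in dict(roll=(420,254.5,25),spool=(422,102,48),tin=(421.5,-107.6,30),stamp=(420.5,-254.5,60),c1=(615.5,-106,8),c2=(597.5,-184,8),c3=(579.5,-262,8)).items():
    u,v=proj("side",p);print(n,np.round((u,v),1));cv2.drawMarker(im,(round(u),round(v)),(255,0,255),cv2.MARKER_CROSS,5,1)
c=cv2.resize(im[140:300,170:420],None,fx=3.1,fy=3.1,interpolation=cv2.INTER_CUBIC);cv2.imwrite("pics/side1c.png",c)
```

```text
tcp now [207.7 175.2]
roll [209.4 194.7]
spool [243.6 206.3]
tin [297.2 240.3]
stamp [340.4 254.3]
c1 [340.6 216.7]
c2 [358.4 229.6]
c3 [377.5 243.6]
```

View pics/side1c.png

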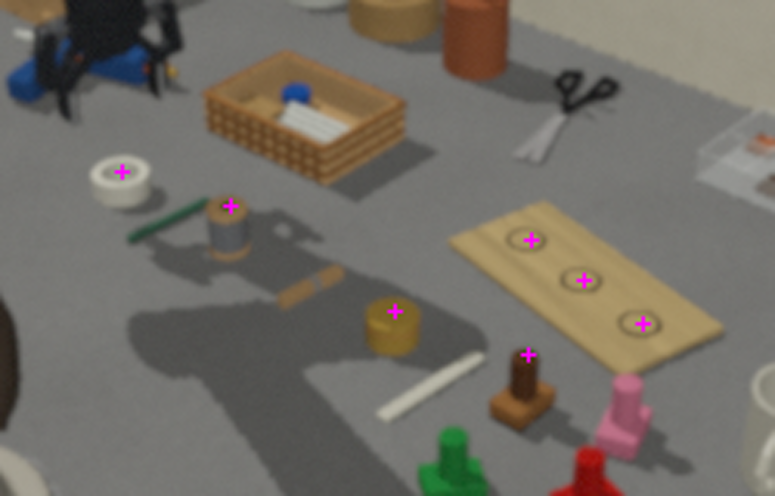

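The side view agrees to within 1–2 px for all items. I'm descending on the roll and closing.

Request:
drive_tool(
  steps=[
    [-0.0016, 0, 0.03, 0, 0.085],
    [0, 0, 0.03, 0, 0.085],
    [0, 0, 0.01, 0, 0.085],
    [0, 0, 0.005, 0, 0.085],
    [0, 0, 0.004, 0, 0.085],
    [0, 0, 0, 0, 0.085],
    [0, 0, 0, 0, 0.05],
    [0, 0, 0, 0, 0.05],
    [0, 0, 0, 0, 0.05],
    [0, 0, 0, 0, 0.05],
    [0, 0, 0, 0, 0.05],
    [0, 0, 0, 0, 0.05],
    [0, 0, 0, 0, 0.05],
    [0, 0, 0, 0, 0.05],
  ],
)

```text
clock: 5.5
position: [420.2, 254.7, 3.8]
ee_rot: [-0.622, 0.783, 0.0, 0.001]
contact_force: [-1.6, -0.5, 8.2]
gripper_width: 56.3
```

```bash
python3 -c "
from g import *
go((420,254.5,2))
from h import *
im,d=arm.get_image('side'); cv2.imwrite('pics/side2.png',cv2.resize(im[120:220,150:290],None,fx=4,fy=4,interpolation=cv2.INTER_CUBIC))
"
```

```text
t 5.5 pos [420.2 254.7   3.8] yaw y 166.9 tilt 0.1 w 56.3 F [-1.6 -0.5  8.2]
tool mm to (420, 254.5, 2) [0.3 0.2 1.8]
```

View pics/side2.png

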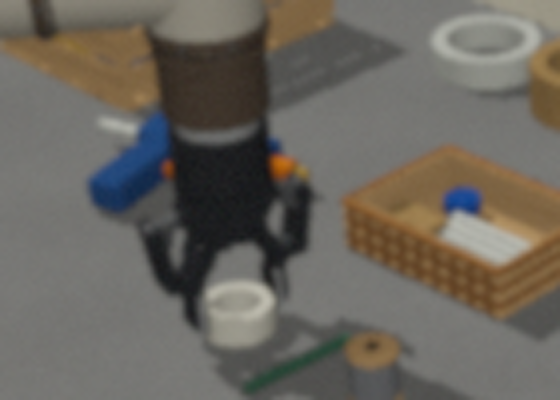

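Request:
drive_tool(
  steps=[
    [0, 0, -0.01, 0, 0.05],
    [0, 0, -0.03, 0, 0.05],
    [0, 0, -0.04, 0, 0.05],
    [0, 0, -0.04, 0, 0.05],
    [0, 0, 0, 0, 0.05],
  ],
)

```text
clock: 6.05
position: [422.6, 257.0, 128.5]
ee_rot: [-0.622, 0.783, 0.001, 0.007]
contact_force: [0.9, 1.0, -0.5]
gripper_width: 56.5
```

```bash
python3 -c "
from g import *
go((615.5,-106,124),(615.5,-106,40),(615.5,-106,13))
from h import *
im,d=arm.get_image('side'); cv2.imwrite('pics/side3.png',cv2.resize(im[100:220,150:290],None,fx=4,fy=4,interpolation=cv2.INTER_CUBIC))
"
```

```text
t 6.05 pos [422.6 257.  128.5] yaw y 166.9 tilt 0.76 w 56.5 F [ 0.9  1.  -0.5]
tool mm to (615.5, -106, 124) [ 310.  -270.1    3. ]
tool mm to (615.5, -106, 40) [ 0.9  0.6 84. ]
tool mm to (615.5, -106, 13) [ 0.3  0.2 27. ]
```

View pics/side3.png

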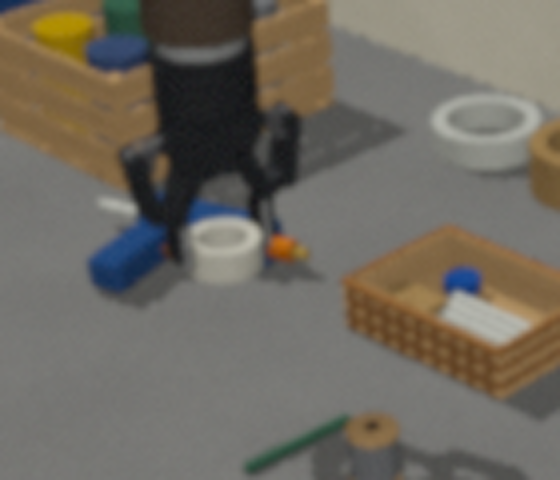

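The roll is held level. I'm carrying it to above its circle.

Request:
drive_tool(
  steps=[
    [0.0344, -0.03, 0, 0, 0.05],
    [0.0344, -0.03, 0, 0, 0.05],
    [0.0344, -0.03, 0, 0, 0.05],
    [0.0344, -0.03, 0, 0, 0.05],
    [0.0344, -0.03, 0, 0, 0.05],
    [0.0344, -0.03, 0, 0, 0.05],
    [0.0344, -0.03, 0, 0, 0.05],
    [0.0344, -0.03, 0, 0, 0.05],
    [0.0344, -0.03, 0, 0, 0.05],
    [0, 0, 0.03, 0, 0.05],
    [0, 0, 0.03, 0, 0.05],
    [0, 0, 0, 0, 0.05],
    [0, 0, 0, 0, 0.05],
  ],
)

```text
clock: 7.4
position: [611.6, -108.7, 61.5]
ee_rot: [-0.622, 0.783, 0.001, -0.001]
contact_force: [0.1, 0.3, -1.0]
gripper_width: 56.2
```

```bash
python3 -c "
from g import *
go((615.5,-106,13))
from h import *
im,d=arm.get_image('side'); cv2.imwrite('pics/side4.png',cv2.resize(im[130:270,270:430],None,fx=4,fy=4,interpolation=cv2.INTER_CUBIC))
"
```

```text
t 7.4 pos [ 611.6 -108.7   61.5] yaw y 166.9 tilt 0.16 w 56.2 F [ 0.1  0.3 -1. ]
tool mm to (615.5, -106, 13) [-3.6 -3.3 48.5]
```

View pics/side4.png

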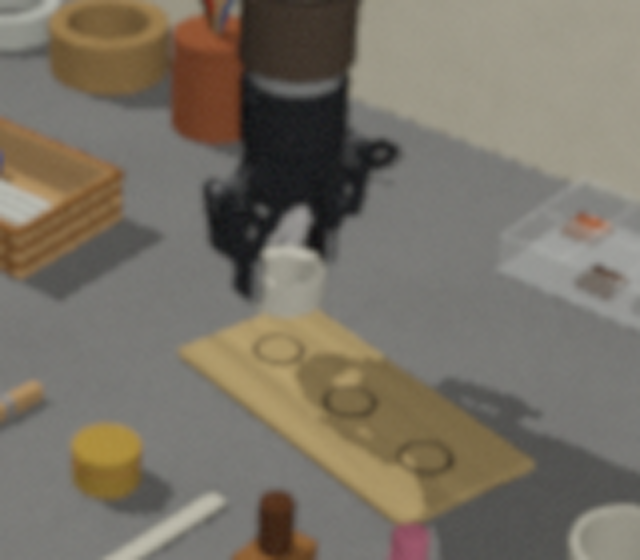

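Request:
drive_tool(
  steps=[
    [-0.0036, -0.0033, 0.02, 0, 0.05],
    [0, 0, 0.02, 0, 0.05],
    [0, 0, 0.004, 0, 0.05],
    [0, 0, 0, 0, 0.05],
    [0, 0, 0, 0, 0.05],
  ],
)

```text
clock: 7.95
position: [617.4, -105.7, 20.1]
ee_rot: [-0.622, 0.783, -0.001, 0.001]
contact_force: [-0.3, 0.1, -0.3]
gripper_width: 56.6
```

```bash
python3 -c "
from g import *
go((615.5,-106,13))
from h import *
im,d=arm.get_image('side'); cv2.imwrite('pics/side5.png',cv2.resize(im[150:260,290:410],None,fx=5,fy=5,interpolation=cv2.INTER_CUBIC))
"
```

```text
t 7.95 pos [ 617.4 -105.7   20.1] yaw y 166.9 tilt 0.17 w 56.6 F [-0.3  0.1 -0.3]
tool mm to (615.5, -106, 13) [0.7 1.8 7.1]
```

View pics/side5.png

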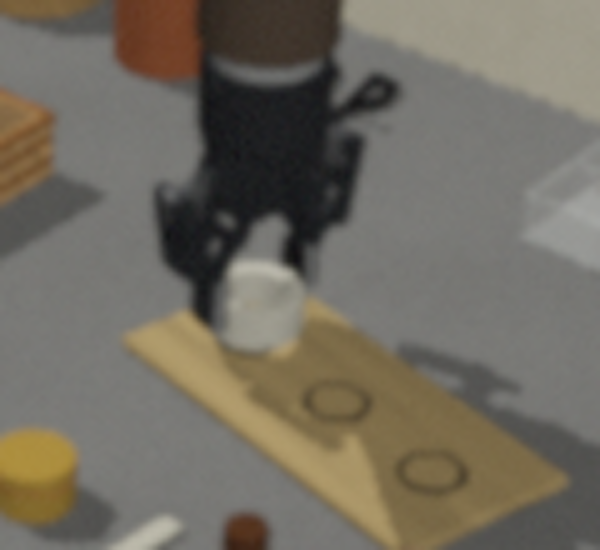

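The roll appears to have pivoted about the jaw axis. I'll look at it from above and with depth.

```bash
python3 -c "
from h import *
im,d=arm.get_image('top')
s,ds=arm.get_image('side')
a=cv2.resize(im[110:210,270:400],None,fx=5,fy=5,interpolation=cv2.INTER_CUBIC)
cv2.imwrite('pics/top5.png',a)
hsv=cv2.cvtColor(s,cv2.COLOR_BGR2HSV)
m=(hsv[...,1]<50)&(hsv[...,2]>140);m[:198]=0;m[225:]=0;m[:,:328]=0;m[:,355:]=0
p=np.array([pt('side',ds[v,u],u,v) for v,u in zip(*np.where(m))]);p=p[(p[:,2]<80)]
print(len(p),np.round(p.min(0)),np.round(p.max(0)),np.round(np.median(p,0)))
q=p-p.mean(0);U=np.linalg.svd(q,full_matrices=False);print(U[1],np.round(U[2],2))
for r in p[::12]: print(np.round(r))
"
```

```text
207 [ 584. -135.    1.] [695. -42.  69.] [ 612. -115.   34.]
[335.17706041 156.22208502 128.60792056] [[-0.75 -0.66  0.05]
 [-0.65  0.73 -0.21]
 [ 0.11 -0.19 -0.98]]
[680. -42.   1.]
[632. -89.  40.]
[635. -94.  38.]
[632. -96.  37.]
[637. -97.  31.]
[ 633. -100.   31.]
[ 625. -124.   42.]
[ 621. -130.   43.]
[ 621. -131.   40.]
[ 604. -133.   46.]
[ 602. -127.   41.]
[ 599. -126.   38.]
[ 595. -122.   35.]
[ 591. -121.   33.]
[ 589. -119.   30.]
[ 587. -117.   26.]
[ 590. -115.   20.]
[ 598. -124.   17.]
```

View pics/top5.png

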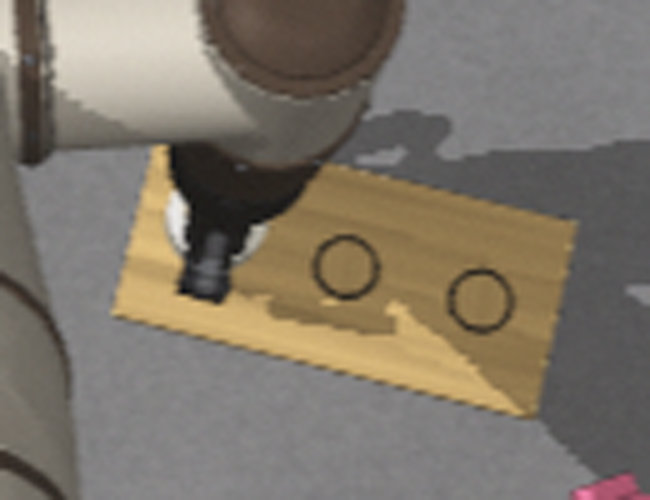

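The roll's -y side is up by roughly 20°. Lowering it gently onto the board should level it, so I'll step down and watch the force.

Request:
drive_tool(
  steps=[
    [0.0007, 0.0018, 0.002, 0, 0.05],
    [0, 0, 0.0015, 0, 0.05],
    [0, 0, 0, 0, 0.05],
  ],
)

```text
clock: 8.4
position: [614.0, -106.2, 14.6]
ee_rot: [-0.621, 0.784, 0.0, -0.0]
contact_force: [-0.6, 0.0, -0.6]
gripper_width: 56.4
```

Request:
drive_tool(
  steps=[
    [0, 0, 0.0015, 0, 0.05],
    [0, 0, 0.001, 0, 0.05],
    [0, 0, 0, 0, 0.05],
  ],
)

```text
clock: 8.7
position: [614.2, -106.2, 12.1]
ee_rot: [-0.621, 0.783, 0.0, -0.0]
contact_force: [-1.1, 0.6, -0.6]
gripper_width: 56.1
```

```bash
python3 -c "
from g import *
go((615.5,-106,13))
from h import *
im,d=arm.get_image('side'); cv2.imwrite('pics/side6.png',cv2.resize(im[150:260,290:410],None,fx=5,fy=5,interpolation=cv2.INTER_CUBIC))
"
```

```text
t 8.7 pos [ 614.2 -106.2   12.1] yaw y 166.8 tilt 0.02 w 56.1 F [-1.1  0.6 -0.6]
tool mm to (615.5, -106, 13) [-0.5 -1.2 -0.9]
```

View pics/side6.png

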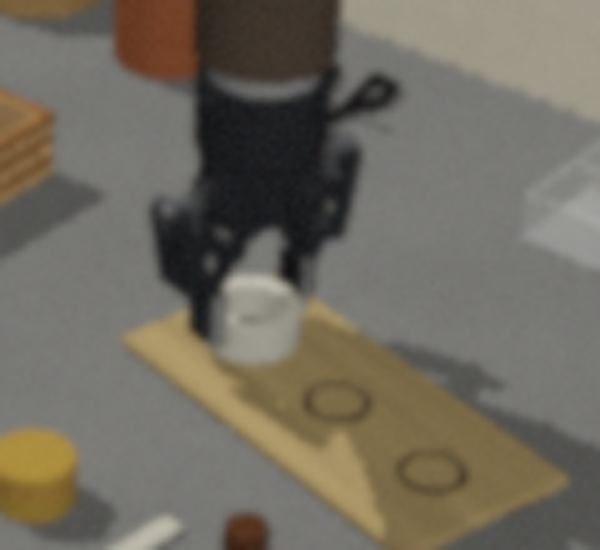

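It swings freely in the jaws and is almost level now. I'll lower it until it touches.

Request:
drive_tool(
  steps=[
    [0, 0, 0.001, 0, 0.05],
    [0, 0, 0.001, 0, 0.05],
    [0, 0, 0, 0, 0.05],
    [0, 0, 0, 0, 0.05],
    [0, 0, 0, 0, 0.05],
  ],
)

```text
clock: 9.25
position: [614.4, -106.2, 11.9]
ee_rot: [-0.622, 0.783, -0.0, 0.0]
contact_force: [-2.9, 0.8, 7.8]
gripper_width: 56.2
```

```bash
python3 -c "
from g import *
go((615.5,-106,13))
from h import *
im,d=arm.get_image('side'); cv2.imwrite('pics/side7.png',cv2.resize(im[150:260,290:410],None,fx=5,fy=5,interpolation=cv2.INTER_CUBIC))
"
```

```text
t 9.25 pos [ 614.4 -106.2   11.9] yaw y 166.9 tilt 0.03 w 56.2 F [-2.9  0.8  7.8]
tool mm to (615.5, -106, 13) [-0.4 -1.  -1.1]
```

View pics/side7.png

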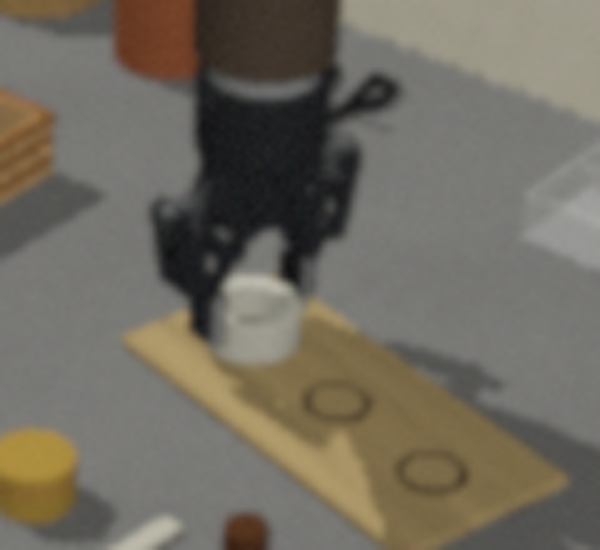

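It's in contact. I'll release, wait, then lift.

Request:
drive_tool(
  steps=[
    [0, 0, -0.001, 0, 0.085],
    [0, 0, 0, 0, 0.085],
    [0, 0, 0, 0, 0.085],
    [0, 0, 0, 0, 0.085],
    [0, 0, 0, 0, 0.085],
    [0, 0, 0, 0, 0.085],
    [0, 0, 0, 0, 0.085],
    [0, 0, -0.02, 0, 0.085],
    [0, 0, -0.04, 0, 0.085],
    [0, 0, -0.04, 0, 0.085],
    [0, 0, 0, 0, 0.085],
  ],
)

```text
clock: 10.4
position: [618.4, -106.4, 118.1]
ee_rot: [-0.622, 0.783, -0.004, 0.005]
contact_force: [0.7, 1.4, 1.5]
gripper_width: 85.1
```

```bash
python3 -c "
from g import *
go((421.5,-107.6,110),(421.5,-107.6,60),(421.5,-107.6,4))
"
```

```text
t 10.4 pos [ 618.4 -106.4  118.1] yaw y 166.9 tilt 0.75 w 85.1 F [0.7 1.4 1.5]
tool mm to (421.5, -107.6, 110) [ 45.8 191.6   5.5]
tool mm to (421.5, -107.6, 60) [ 0.1  0.6 50. ]
tool mm to (421.5, -107.6, 4) [ 0.1  0.7 56. ]
```

Request:
drive_tool(
  steps=[
    [0.009, 0.0375, 0, 0, 0.085],
    [0.009, 0.0375, 0, 0, 0.085],
    [0.009, 0.0375, 0, 0, 0.085],
    [0.009, 0.0375, 0, 0, 0.085],
    [0.009, 0.0375, 0, 0, 0.085],
    [0, 0, 0.03, 0, 0.085],
    [0, 0, 0, 0, 0.085],
    [0, 0, 0, 0, 0.085],
  ],
)

```text
clock: 11.2
position: [422.0, -107.3, 81.5]
ee_rot: [-0.622, 0.783, -0.0, -0.0]
contact_force: [0.5, 0.1, -0.4]
gripper_width: 85.2
```

```bash
python3 -c "
from g import *
go((421.5,-107.6,4))
from h import *
im,d=arm.get_image('side'); cv2.imwrite('pics/side8.png',cv2.resize(im[130:290,220:420],None,fx=3.7,fy=3.7,interpolation=cv2.INTER_CUBIC))
im,d=arm.get_image('top'); cv2.imwrite('pics/top8.png',im)
"
```

```text
t 11.2 pos [ 422.  -107.3   81.5] yaw y 166.9 tilt 0.03 w 85.2 F [ 0.5  0.1 -0.4]
tool mm to (421.5, -107.6, 4) [ 0.3  0.4 77.5]
```

View pics/side8.png

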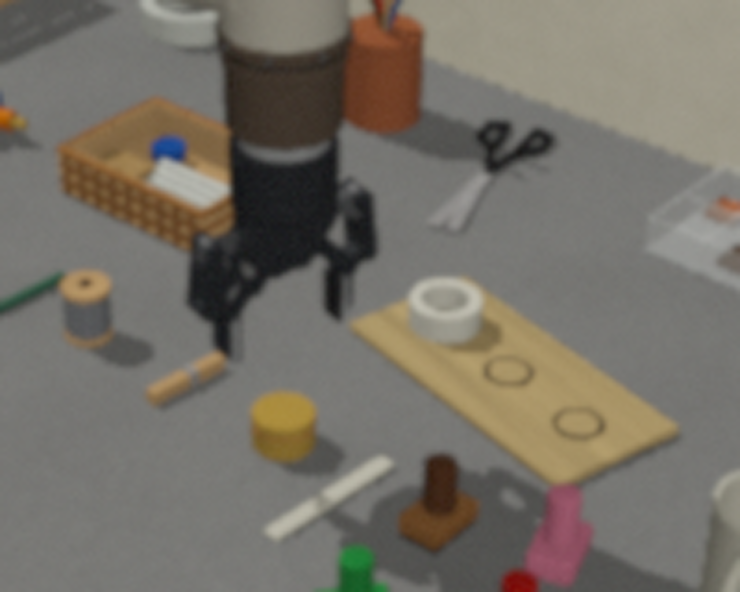

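View pics/top8.png

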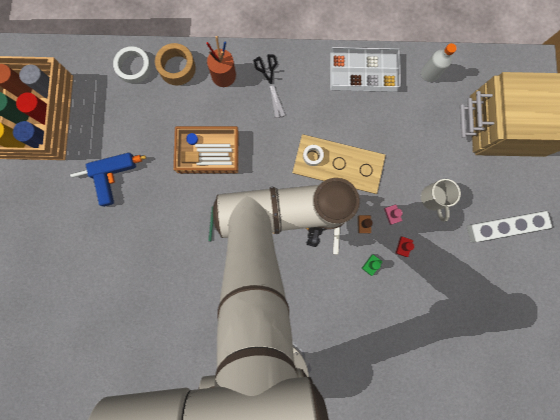

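The roll lies flat on the left circle (side crop 445,310; top 313,155). I'll measure it while descending on the tin.

Run:
```python
from m import *
im=cv2.imread("pics/top8.png");hsv=cv2.cvtColor(im,cv2.COLOR_BGR2HSV)
S,V=hsv[...,1].astype(int),hsv[...,2].astype(int)
m=(S<70)&(V>150);z=np.zeros_like(m);z[140:172,298:330]=m[140:172,298:330]
b=max(blobs(z),key=lambda t:t[0]);(u,v),r=rect_center(b[2]);print(b[0],u,v,r)
p=onz("top",u,v,33);c=np.array([597.5,-184,8]);th=np.radians(13.1);by=np.array([np.sin(th),np.cos(th)]);bx=np.array([np.cos(th),-np.sin(th)])
d=(p-c)[:2];print(np.round(p,1),np.round(onz("top",*b[1],33),1),"board x,y",d@bx,d@by)
```

```text
216 313.02325439453125 154.88372802734375 10.733236312866211
[ 613.3 -106.9   33. ] [ 615.4 -106.5   33. ] board x,y -2.0668848602774275 78.69863365764799
```

Request:
drive_tool(
  steps=[
    [0, 0, 0.03, 0, 0.085],
    [0, 0, 0.03, 0, 0.085],
    [0, 0, 0.01, 0, 0.085],
    [0, 0, 0.006, 0, 0.085],
    [0, 0, 0, 0, 0.085],
    [0, 0, 0, 0, 0.04],
    [0, 0, 0, 0, 0.04],
    [0, 0, 0, 0, 0.04],
    [0, 0, 0, 0, 0.04],
    [0, 0, 0, 0, 0.04],
    [0, 0, 0, 0, 0.04],
    [0, 0, 0, 0, 0.04],
    [0, 0, 0, 0, 0.04],
  ],
)

```text
clock: 12.6
position: [422.3, -107.2, 6.6]
ee_rot: [-0.622, 0.783, -0.001, 0.001]
contact_force: [-0.5, -0.1, 7.0]
gripper_width: 46.0
```

The roll is at board (-1, 79), well centred. The tin is gripped: width 46 mm, with the same -2 mm offset the roll read. I'll lift and carry it gently.

Request:
drive_tool(
  steps=[
    [0, 0, -0.01, 0, 0.04],
    [0, 0, -0.02, 0, 0.04],
    [0, 0, -0.03, 0, 0.04],
    [0, 0, -0.03, 0, 0.04],
    [0, 0, -0.02, 0, 0.04],
    [0, 0, 0, 0, 0.04],
    [0, 0, 0, 0, 0.04],
  ],
)

```text
clock: 13.3
position: [421.1, -107.2, 115.8]
ee_rot: [-0.621, 0.784, -0.0, 0.001]
contact_force: [0.5, -0.8, -1.4]
gripper_width: 46.0
```

```bash
python3 -c "
from g import *
go((614.5,-106.7,116),(614.5,-106.7,60),(614.5,-106.7,40))
"
```

```text
t 13.3 pos [ 421.1 -107.2  115.8] yaw y 166.8 tilt 0.07 w 46.0 F [ 0.5 -0.8 -1.4]
tool mm to (614.5, -106.7, 116) [ -44.6 -188.2    0. ]
tool mm to (614.5, -106.7, 60) [ 0.   0.1 56. ]
tool mm to (614.5, -106.7, 40) [ 0.  0. 20.]
```

Request:
drive_tool(
  steps=[
    [-0.003, -0.0131, 0, 0, 0.04],
    [-0.006, -0.025, 0, 0, 0.04],
    [-0.0071, -0.03, 0, 0, 0.04],
    [-0.0071, -0.03, 0, 0, 0.04],
    [-0.0071, -0.03, 0, 0, 0.04],
    [-0.0071, -0.03, 0, 0, 0.04],
    [-0.0047, -0.02, 0, 0, 0.04],
    [-0.0025, -0.0101, 0, 0, 0.04],
    [0, 0, 0.015, 0, 0.04],
    [0, 0, 0.015, 0, 0.04],
    [0, 0, 0.015, 0, 0.04],
    [0, 0, 0, 0, 0.04],
    [0, 0, 0, 0, 0.04],
    [0, 0, 0, 0, 0.04],
  ],
)

```text
clock: 14.7
position: [615.4, -106.7, 71.0]
ee_rot: [-0.622, 0.783, -0.0, 0.0]
contact_force: [-0.1, -0.2, -0.3]
gripper_width: 45.9
```

```bash
python3 -c "
from g import *
go((614.5,-106.7,40))
from h import *
im,d=arm.get_image('side'); cv2.imwrite('pics/side9.png',cv2.resize(im[140:250,290:410],None,fx=5,fy=5,interpolation=cv2.INTER_CUBIC))
"
```

```text
t 14.7 pos [ 615.4 -106.7   71. ] yaw y 166.9 tilt 0.06 w 45.9 F [-0.1 -0.2 -0.3]
tool mm to (614.5, -106.7, 40) [ 0.2  0.9 31. ]
```

View pics/side9.png

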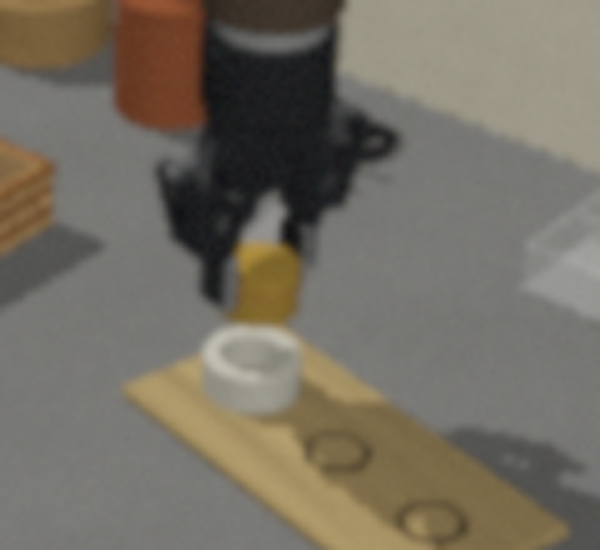

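Request:
drive_tool(
  steps=[
    [0, 0.0009, 0.01, 0, 0.04],
    [0, 0, 0.008, 0, 0.04],
    [0, 0, 0.006, 0, 0.04],
    [0, 0, 0.003, 0, 0.04],
    [0, 0, 0, 0, 0.04],
    [0, 0, 0, 0, 0.04],
    [0, 0, 0, 0, 0.04],
  ],
)

```text
clock: 15.45
position: [614.3, -106.5, 43.6]
ee_rot: [-0.621, 0.783, -0.0, 0.0]
contact_force: [0.6, 0.4, -0.6]
gripper_width: 46.1
```

```bash
python3 -c "
from g import *
go((614.5,-106.7,40))
from h import *
im,d=arm.get_image('side'); cv2.imwrite('pics/side10.png',cv2.resize(im[140:250,290:410],None,fx=5,fy=5,interpolation=cv2.INTER_CUBIC))
"
```

```text
t 15.45 pos [ 614.3 -106.5   43.6] yaw y 166.8 tilt 0.04 w 46.1 F [ 0.6  0.4 -0.6]
tool mm to (614.5, -106.7, 40) [ 0.2 -0.2  3.6]
```

View pics/side10.png

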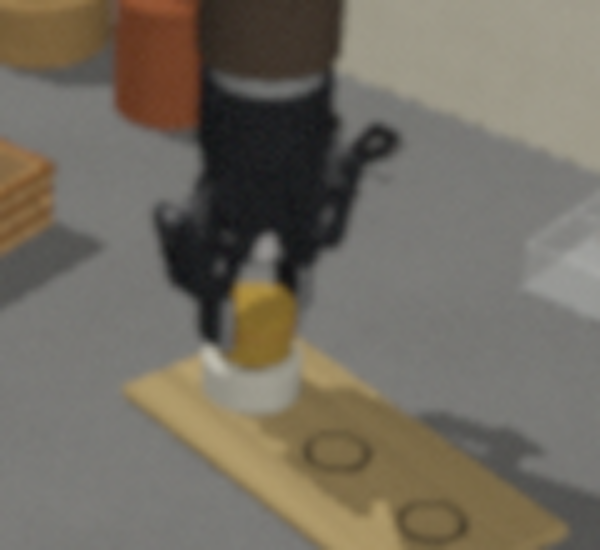

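Request:
drive_tool(
  steps=[
    [0, 0, 0.002, 0, 0.04],
    [0, 0, 0.0015, 0, 0.04],
    [0, 0, 0, 0, 0.04],
    [0, 0, 0, 0, 0.04],
  ],
)

```text
clock: 15.9
position: [613.9, -106.5, 39.7]
ee_rot: [-0.621, 0.783, 0.0, -0.0]
contact_force: [-0.3, 0.3, -0.7]
gripper_width: 46.5
```

Request:
drive_tool(
  steps=[
    [0, 0, 0.001, 0, 0.04],
    [0, 0, 0, 0, 0.04],
  ],
)

```text
clock: 16.1
position: [614.0, -106.5, 39.7]
ee_rot: [-0.622, 0.783, -0.0, -0.0]
contact_force: [-2.0, 0.9, 5.1]
gripper_width: 46.0
```

```bash
python3 -c "
from g import *
go((614.5,-106.7,40))
from h import *
im,d=arm.get_image('side'); cv2.imwrite('pics/side11.png',cv2.resize(im[140:250,290:410],None,fx=5,fy=5,interpolation=cv2.INTER_CUBIC))
"
```

```text
t 16.1 pos [ 614.  -106.5   39.7] yaw y 166.9 tilt 0.01 w 46.0 F [-2.   0.9  5.1]
tool mm to (614.5, -106.7, 40) [ 0.1 -0.5 -0.3]
```

View pics/side11.png

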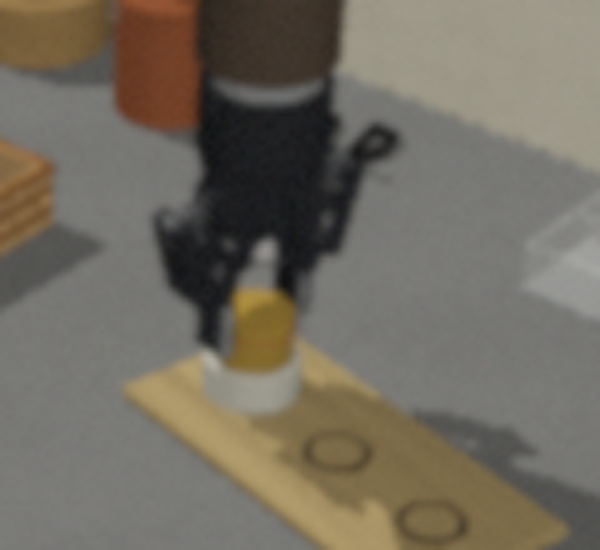

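Contact comes at the expected height of 39.7 mm. Releasing and lifting clear.

Request:
drive_tool(
  steps=[
    [0, 0, -0.001, 0, 0.07],
    [0, 0, 0, 0, 0.08],
    [0, 0, 0, 0, 0.08],
    [0, 0, 0, 0, 0.08],
    [0, 0, 0, 0, 0.08],
    [0, 0, 0, 0, 0.08],
    [0, 0, -0.01, 0, 0.08],
    [0, 0, -0.03, 0, 0.08],
    [0, 0, -0.04, 0, 0.08],
    [0, 0, 0, 0, 0.08],
    [0, 0, 0, 0, 0.08],
  ],
)

```text
clock: 17.25
position: [614.7, -106.4, 121.9]
ee_rot: [-0.621, 0.784, -0.001, 0.002]
contact_force: [-0.6, -0.5, -0.8]
gripper_width: 80.6
```

```bash
python3 -c "
from g import *
go((422,102,120),(422,102,60),(422,102,4))
from h import *
im,d=arm.get_image('side'); cv2.imwrite('pics/side12.png',cv2.resize(im[140:250,290:410],None,fx=5,fy=5,interpolation=cv2.INTER_CUBIC))
"
```

```text
t 17.25 pos [ 614.7 -106.4  121.9] yaw y 166.8 tilt 0.22 w 80.6 F [-0.6 -0.5 -0.8]
tool mm to (422, 102, 120) [-159.   235.1    1.3]
tool mm to (422, 102, 60) [ 0.1  0.2 60. ]
tool mm to (422, 102, 4) [ 0.1  0.2 56. ]
```

View pics/side12.png

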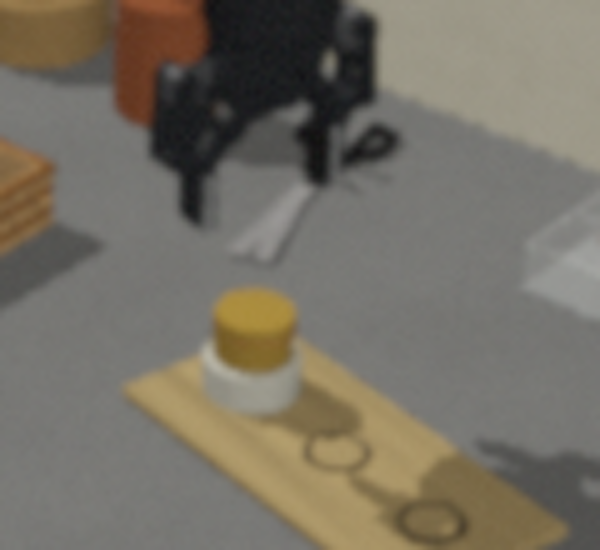

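The tin stands upright and centred on the roll (crop 256,330). Now the spool.

Request:
drive_tool(
  steps=[
    [-0.0227, 0.0335, 0, 0, 0.08],
    [-0.0227, 0.0335, 0, 0, 0.08],
    [-0.0227, 0.0335, 0, 0, 0.08],
    [-0.0227, 0.0335, 0, 0, 0.08],
    [-0.0227, 0.0335, 0, 0, 0.08],
    [-0.0227, 0.0335, 0, 0, 0.08],
    [-0.0227, 0.0335, 0, 0, 0.08],
    [0, 0, 0.02, 0, 0.08],
    [0, 0, 0.02, 0, 0.08],
    [0, 0, 0, 0, 0.08],
    [0, 0, 0, 0, 0.08],
    [0, 0, 0, 0, 0.08],
  ],
)

```text
clock: 18.5
position: [422.4, 101.6, 80.3]
ee_rot: [-0.621, 0.784, -0.0, 0.0]
contact_force: [0.2, -0.7, 0.2]
gripper_width: 80.0
```

```bash
python3 -c "
from g import *
go((422,102,5))
from h import *
im,d=arm.get_image('side'); cv2.imwrite('pics/side13.png',cv2.resize(im[130:250,180:310],None,fx=5,fy=5,interpolation=cv2.INTER_CUBIC))
im,d=arm.get_image('top'); cv2.imwrite('pics/top13.png',im)
"
```

```text
t 18.5 pos [422.4 101.6  80.3] yaw y 166.8 tilt 0.04 w 80.0 F [ 0.2 -0.7  0.2]
tool mm to (422, 102, 5) [-0.3  0.5 75.3]
```

View pics/side13.png

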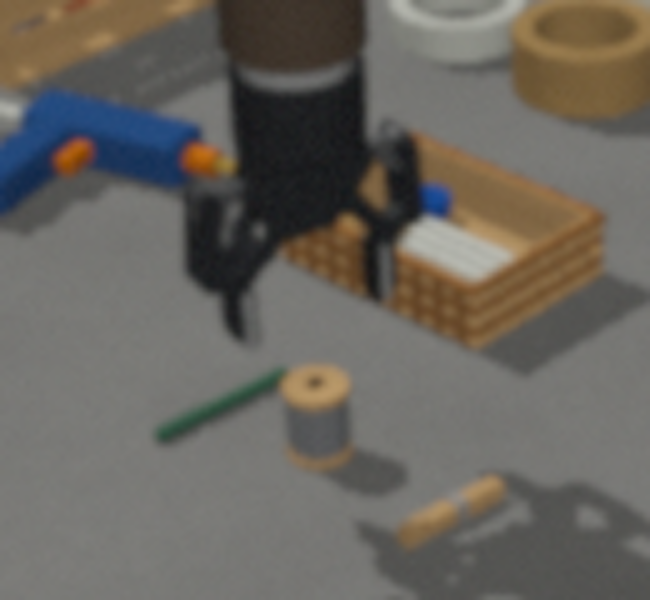

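Request:
drive_tool(
  steps=[
    [0, 0, 0.03, 0, 0.08],
    [0, 0, 0.03, 0, 0.08],
    [0, 0, 0.01, 0, 0.08],
    [0, 0, 0.005, 0, 0.08],
    [0, 0, 0, 0, 0.08],
    [0, 0, 0, 0, 0.033],
    [0, 0, 0, 0, 0.033],
    [0, 0, 0, 0, 0.033],
    [0, 0, 0, 0, 0.033],
    [0, 0, 0, 0, 0.033],
    [0, 0, 0, 0, 0.033],
    [0, 0, 0, 0, 0.033],
    [0, 0, 0, 0, 0.033],
    [0, 0, 0, 0, 0.033],
  ],
)

```text
clock: 20.0
position: [422.3, 102.0, 5.8]
ee_rot: [-0.622, 0.783, -0.0, 0.001]
contact_force: [-1.6, 0.4, 5.4]
gripper_width: 36.6
```

Request:
drive_tool(
  steps=[
    [0, 0, -0.01, 0, 0.033],
    [0, 0, -0.02, 0, 0.033],
    [0, 0, -0.03, 0, 0.033],
    [0, 0, -0.03, 0, 0.033],
    [0, 0, -0.03, 0, 0.033],
    [0, 0, -0.02, 0, 0.033],
    [0, 0, 0, 0, 0.033],
    [0, 0, 0, 0, 0.033],
  ],
)

```text
clock: 20.8
position: [421.4, 101.5, 145.2]
ee_rot: [-0.621, 0.784, 0.0, 0.001]
contact_force: [-1.1, -0.1, -1.4]
gripper_width: 36.8
```

```bash
python3 -c "
from g import *
go((597.5,-184,140),(597.5,-184,40),(597.5,-184,14))
from h import *
im,d=arm.get_image('side'); cv2.imwrite('pics/side14.png',cv2.resize(im[110:230,180:310],None,fx=5,fy=5,interpolation=cv2.INTER_CUBIC))
"
```

```text
t 20.8 pos [421.4 101.5 145.2] yaw y 166.8 tilt 0.06 w 36.8 F [-1.1 -0.1 -1.4]
tool mm to (597.5, -184, 140) [ 237.8 -236.6    5. ]
tool mm to (597.5, -184, 40) [  0.1   0.  100. ]
tool mm to (597.5, -184, 14) [ 0.  0. 26.]
```

View pics/side14.png

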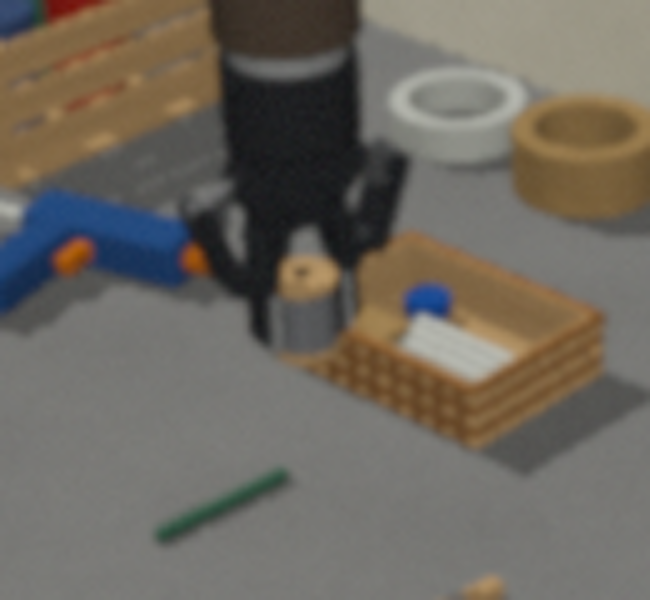

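The spool is held upright. I'm carrying it to the middle circle, with a ramped start and stop.

Request:
drive_tool(
  steps=[
    [0.01, -0.01, 0, 0, 0.033],
    [0.018, -0.018, 0, 0, 0.033],
    [0.024, -0.0239, 0, 0, 0.033],
    [0.024, -0.0239, 0, 0, 0.033],
    [0.024, -0.0239, 0, 0, 0.033],
    [0.024, -0.0239, 0, 0, 0.033],
    [0.024, -0.0239, 0, 0, 0.033],
    [0.024, -0.0239, 0, 0, 0.033],
    [0.024, -0.0239, 0, 0, 0.033],
    [0.018, -0.018, 0, 0, 0.033],
    [0.014, -0.014, 0, 0, 0.033],
    [0.0098, -0.0093, 0, 0, 0.033],
    [0, 0, 0.02, 0, 0.033],
    [0, 0, 0.03, 0, 0.033],
    [0, 0, 0.03, 0, 0.033],
    [0, 0, 0.015, 0, 0.033],
    [0, 0, 0, 0, 0.033],
    [0, 0, 0, 0, 0.033],
    [0, 0, 0, 0, 0.033],
  ],
)

```text
clock: 22.75
position: [598.9, -183.8, 50.9]
ee_rot: [-0.622, 0.783, -0.001, 0.001]
contact_force: [0.8, -0.7, -0.7]
gripper_width: 36.2
```

```bash
python3 -c "
from g import *
go((597.5,-184,14))
from h import *
im,d=arm.get_image('side'); cv2.imwrite('pics/side15.png',cv2.resize(im[140:260,295:425],None,fx=5,fy=5,interpolation=cv2.INTER_CUBIC))
"
```

```text
t 22.75 pos [ 598.9 -183.8   50.9] yaw y 166.9 tilt 0.11 w 36.2 F [ 0.8 -0.7 -0.7]
tool mm to (597.5, -184, 14) [ 0.5  1.4 36.9]
```

View pics/side15.png

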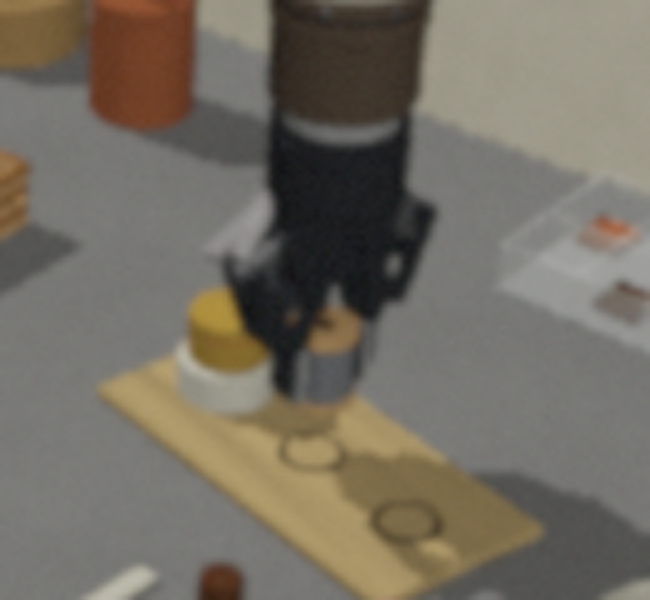

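Request:
drive_tool(
  steps=[
    [0.0005, 0.001, 0.015, 0, 0.033],
    [0, 0, 0.012, 0, 0.033],
    [0, 0, 0.005, 0, 0.033],
    [0, 0, 0.003, 0, 0.033],
    [0, 0, 0, 0, 0.033],
    [0, 0, 0, 0, 0.033],
  ],
)

```text
clock: 23.4
position: [597.4, -184.1, 15.2]
ee_rot: [-0.621, 0.783, -0.0, 0.0]
contact_force: [-0.1, 0.2, -1.2]
gripper_width: 36.3
```

Request:
drive_tool(
  steps=[
    [0, 0, 0.001, 0, 0.033],
    [0, 0, 0.001, 0, 0.033],
    [0, 0, 0, 0, 0.033],
  ],
)

```text
clock: 23.7
position: [597.4, -184.1, 13.9]
ee_rot: [-0.622, 0.783, -0.0, 0.0]
contact_force: [-1.9, 0.6, 3.5]
gripper_width: 36.5
```

Contact comes at 13.9 mm, as expected. Releasing and lifting to pass over everything.

Request:
drive_tool(
  steps=[
    [0, 0, -0.0005, 0, 0.06],
    [0, 0, 0, 0, 0.065],
    [0, 0, 0, 0, 0.065],
    [0, 0, 0, 0, 0.065],
    [0, 0, 0, 0, 0.065],
    [0, 0, 0, 0, 0.065],
    [0, 0, -0.01, 0, 0.065],
    [0, 0, -0.03, 0, 0.065],
    [0, 0, -0.04, 0, 0.065],
    [0, 0, -0.04, 0, 0.065],
    [0, 0, 0, 0, 0.065],
    [0, 0, 0, 0, 0.065],
  ],
)

```text
clock: 24.9
position: [597.5, -184.0, 135.4]
ee_rot: [-0.621, 0.784, -0.001, 0.001]
contact_force: [-0.2, -1.1, -0.2]
gripper_width: 65.2
```

```bash
python3 -c "
from g import *
go((420.5,-254.5,134),(420.5,-254.5,23.5))
from h import *
im,d=arm.get_image('side'); cv2.imwrite('pics/side16.png',cv2.resize(im[140:260,295:425],None,fx=5,fy=5,interpolation=cv2.INTER_CUBIC))
"
```

```text
t 24.9 pos [ 597.5 -184.   135.4] yaw y 166.8 tilt 0.21 w 65.2 F [-0.2 -1.1 -0.2]
tool mm to (420.5, -254.5, 134) [109.  156.3   0.7]
tool mm to (420.5, -254.5, 23.5) [1.000e-01 4.000e-01 1.105e+02]
```

View pics/side16.png

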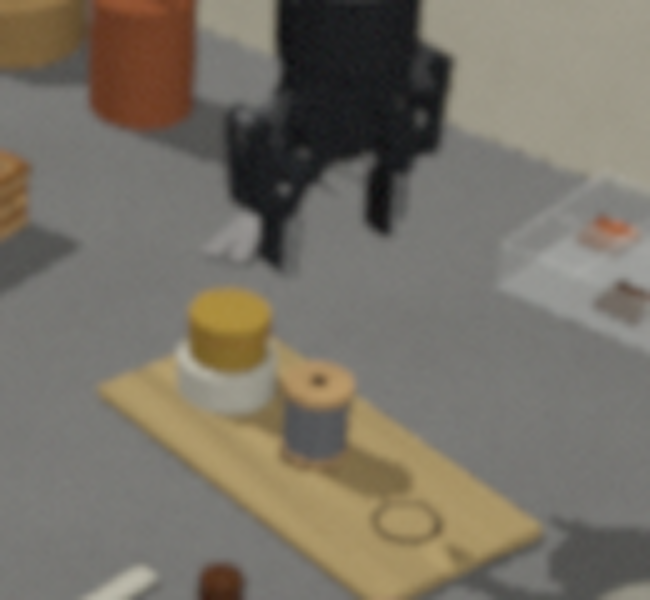

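The spool stands upright on the middle circle (crop 316,410). Now the stamp.

Request:
drive_tool(
  steps=[
    [0.0218, 0.0313, 0, 0, 0.065],
    [0.0218, 0.0313, 0, 0, 0.065],
    [0.0218, 0.0313, 0, 0, 0.065],
    [0.0218, 0.0313, 0, 0, 0.065],
    [0.0218, 0.0313, 0, 0, 0.065],
    [0, 0, 0.02, 0, 0.065],
    [0, 0, 0.02, 0, 0.065],
    [0, 0, 0, 0, 0.065],
    [0, 0, 0, 0, 0.065],
    [0, 0, 0, 0, 0.065],
  ],
)

```text
clock: 25.95
position: [420.4, -254.6, 93.7]
ee_rot: [-0.622, 0.783, -0.0, 0.0]
contact_force: [0.7, -0.6, 0.6]
gripper_width: 65.1
```

```bash
python3 -c "
from g import *
go((420.5,-254.5,25))
from h import *
im,d=arm.get_image('side'); cv2.imwrite('pics/side17.png',cv2.resize(im[180:310,290:420],None,fx=5,fy=4.6,interpolation=cv2.INTER_CUBIC))
"
```

```text
t 25.95 pos [ 420.4 -254.6   93.7] yaw y 166.9 tilt 0.03 w 65.1 F [ 0.7 -0.6  0.6]
tool mm to (420.5, -254.5, 25) [-0.2 -0.1 68.7]
```

View pics/side17.png

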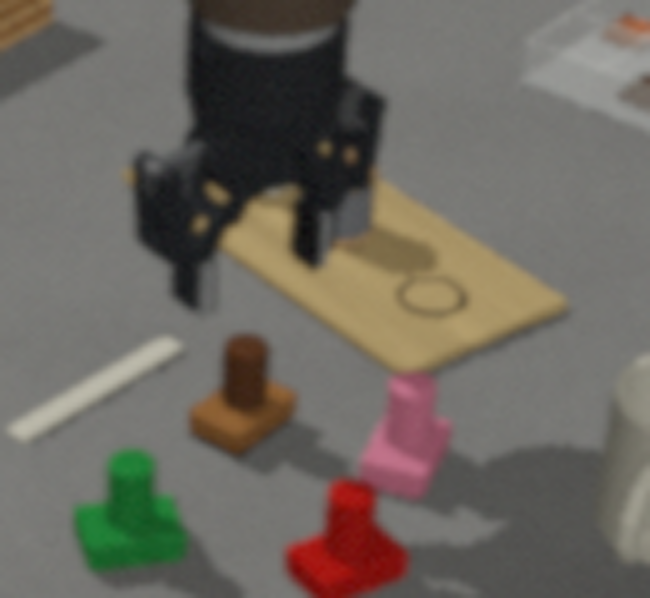

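The jaws straddle the brown stamp (crop 243,390), and the look-alikes are clear of them. I'll descend and close.

Request:
drive_tool(
  steps=[
    [0, 0, 0.03, 0, 0.065],
    [0, 0, 0.025, 0, 0.065],
    [0, 0, 0.01, 0, 0.065],
    [0, 0, 0.003, 0, 0.065],
    [0, 0, 0, 0, 0.065],
    [0, 0, 0, 0, 0.015],
    [0, 0, 0, 0, 0.015],
    [0, 0, 0, 0, 0.015],
    [0, 0, 0, 0, 0.015],
    [0, 0, 0, 0, 0.015],
    [0, 0, 0, 0, 0.015],
    [0, 0, 0, 0, 0.015],
    [0, 0, 0, 0, 0.015],
    [0, 0, 0, 0, 0.015],
  ],
)

```text
clock: 27.4
position: [420.5, -254.8, 26.3]
ee_rot: [-0.622, 0.783, -0.001, 0.0]
contact_force: [-0.2, 0.4, 6.3]
gripper_width: 22.4
```

Request:
drive_tool(
  steps=[
    [0, 0, -0.01, 0, 0.015],
    [0, 0, -0.02, 0, 0.015],
    [0, 0, -0.03, 0, 0.015],
    [0, 0, -0.03, 0, 0.015],
    [0, 0, -0.02, 0, 0.015],
    [0, 0, 0, 0, 0.015],
    [0, 0, 0, 0, 0.015],
    [0, 0, 0, 0, 0.015],
  ],
)

```text
clock: 28.2
position: [418.7, -254.2, 134.1]
ee_rot: [-0.621, 0.784, 0.001, -0.001]
contact_force: [0.6, 0.1, -1.5]
gripper_width: 22.7
```

```bash
python3 -c "
from g import *
go((579.5,-262,136),(579.5,-262,60),(579.5,-262,34))
from h import *
im,d=arm.get_image('side'); cv2.imwrite('pics/side18.png',cv2.resize(im[150:280,290:420],None,fx=5,fy=4.6,interpolation=cv2.INTER_CUBIC))
"
```

```text
t 28.2 pos [ 418.7 -254.2  134.1] yaw y 166.8 tilt 0.16 w 22.7 F [ 0.6  0.1 -1.5]
tool mm to (579.5, -262, 136) [ -29.1 -158.4   -2.3]
tool mm to (579.5, -262, 60) [ 0.  -0.2 76. ]
tool mm to (579.5, -262, 34) [ 0.  -0.1 26. ]
```

View pics/side18.png

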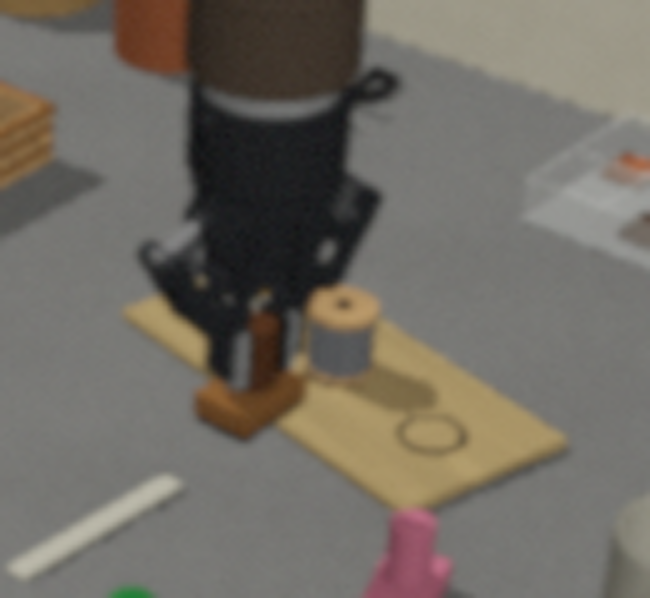

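The stamp is held. Moving to the far circle.

Request:
drive_tool(
  steps=[
    [-0.002, -0.0106, 0, 0, 0.015],
    [-0.004, -0.02, 0, 0, 0.015],
    [-0.0046, -0.025, 0, 0, 0.015],
    [-0.0046, -0.025, 0, 0, 0.015],
    [-0.0046, -0.025, 0, 0, 0.015],
    [-0.0046, -0.025, 0, 0, 0.015],
    [-0.003, -0.017, 0, 0, 0.015],
    [-0.0016, -0.009, 0, 0, 0.015],
    [0, 0, 0.02, 0, 0.015],
    [0, 0, 0.03, 0, 0.015],
    [0, 0, 0.02, 0, 0.015],
    [0, 0, 0.01, 0, 0.015],
    [0, 0, 0, 0, 0.015],
    [0, 0, 0, 0, 0.015],
    [0, 0, 0, 0, 0.015],
  ],
)

```text
clock: 29.75
position: [579.9, -262.3, 56.8]
ee_rot: [-0.622, 0.783, -0.001, 0.001]
contact_force: [0.2, -0.1, -0.3]
gripper_width: 22.5
```

```bash
python3 -c "
from g import *
go((579.5,-262,34))
from h import *
im,d=arm.get_image('side'); cv2.imwrite('pics/side19.png',cv2.resize(im[150:280,310:440],None,fx=5,fy=4.6,interpolation=cv2.INTER_CUBIC))
"
```

```text
t 29.75 pos [ 579.9 -262.3   56.8] yaw y 166.9 tilt 0.16 w 22.5 F [ 0.2 -0.1 -0.3]
tool mm to (579.5, -262, 34) [-0.2  0.5 22.8]
```

View pics/side19.png

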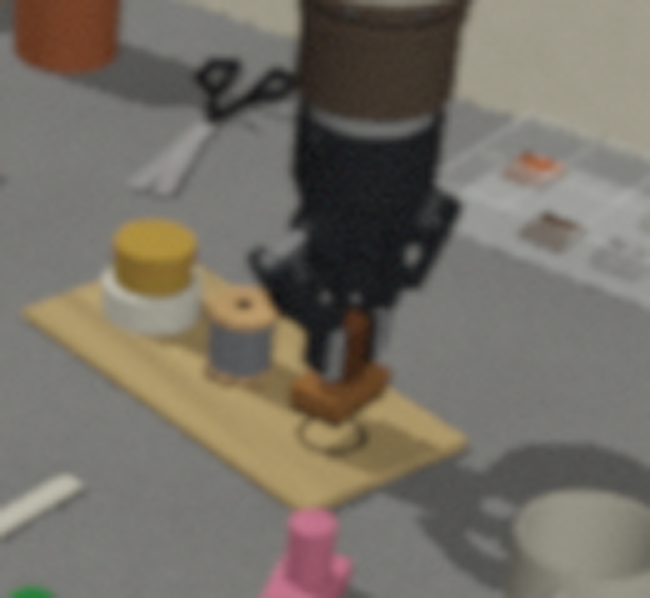

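Request:
drive_tool(
  steps=[
    [0, 0, 0.01, 0, 0.015],
    [0, 0, 0.006, 0, 0.015],
    [0, 0, 0.004, 0, 0.015],
    [0, 0, 0.001, 0, 0.015],
    [0, 0, 0, 0, 0.015],
    [0, 0, 0, 0, 0.015],
  ],
)

```text
clock: 30.4
position: [578.5, -262.0, 34.4]
ee_rot: [-0.621, 0.783, 0.0, -0.0]
contact_force: [-2.0, 1.6, 2.5]
gripper_width: 22.4
```

Request:
drive_tool(
  steps=[
    [0, 0, 0.001, 0, 0.015],
    [0, 0, 0.001, 0, 0.015],
    [0, 0, 0, 0, 0.015],
  ],
)

```text
clock: 30.7
position: [578.6, -262.0, 34.3]
ee_rot: [-0.622, 0.783, -0.0, -0.0]
contact_force: [-5.6, 2.0, 11.3]
gripper_width: 22.6
```

Contact comes at 34.3 mm, the grasp height plus 8 mm. Releasing, lifting and moving back to clear the view.

Request:
drive_tool(
  steps=[
    [0, 0, -0.0015, 0, 0.015],
    [0, 0, 0, 0, 0.04],
    [0, 0, 0, 0, 0.065],
    [0, 0, 0, 0, 0.065],
    [0, 0, 0, 0, 0.065],
    [0, 0, 0, 0, 0.065],
    [0, 0, 0, 0, 0.065],
    [0, 0, -0.01, 0, 0.065],
    [0, 0, -0.03, 0, 0.065],
    [0, 0, -0.04, 0, 0.065],
    [0, 0, -0.04, 0, 0.065],
    [0, 0, -0.04, 0, 0.065],
    [0, 0, -0.03, 0, 0.065],
    [-0.02, 0.035, 0, 0, 0.065],
    [-0.02, 0.035, 0, 0, 0.065],
    [-0.02, 0.035, 0, 0, 0.065],
    [-0.02, 0.035, 0, 0, 0.065],
    [-0.02, 0.035, 0, 0, 0.065],
    [0, 0, 0, 0, 0.065],
    [0, 0, 0, 0, 0.065],
  ],
)

```text
clock: 32.7
position: [431.2, -124.4, 225.2]
ee_rot: [-0.622, 0.783, -0.001, 0.001]
contact_force: [1.1, -0.4, 0.9]
gripper_width: 64.9
```

```bash
python3 -c "
from g import *
go()
from h import *
im,d=arm.get_image('side'); cv2.imwrite('pics/side20.png',im);np.save('pics/s20.npy',d)
im,d=arm.get_image('top'); cv2.imwrite('pics/top20.png',im);np.save('pics/t20.npy',d)
"
```

```text
t 32.7 pos [ 431.2 -124.4  225.2] yaw y 166.9 tilt 0.17 w 64.9 F [ 1.1 -0.4  0.9]
```

View pics/side20.png

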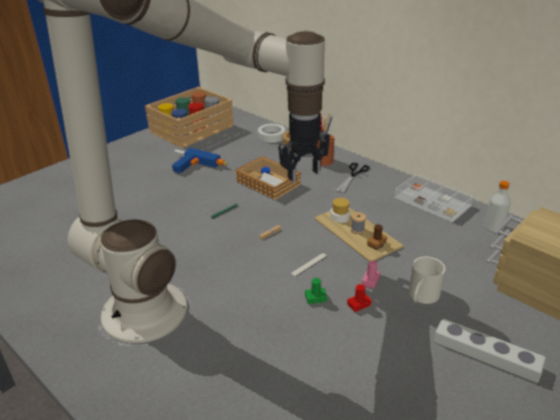

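View pics/top20.png

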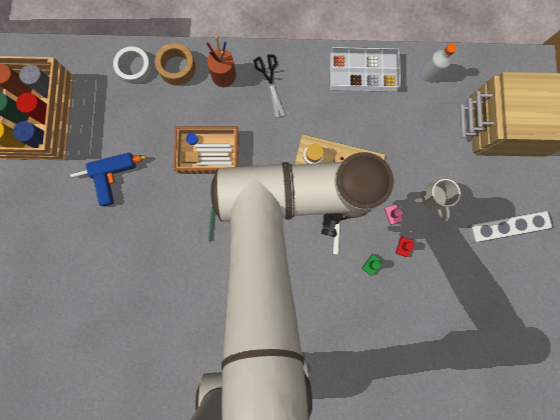

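The side view shows all four items in place: tin on roll at (341,210), spool at (358,221) and stamp at (377,236). The wrist hides the board from above, so I'll back off further toward +y and then measure from above.

Request:
drive_tool(
  steps=[
    [-0.04, 0.01, 0, 0, 0.065],
    [-0.04, 0.01, 0, 0, 0.065],
    [-0.04, 0.01, 0, 0, 0.065],
    [-0.04, 0.01, 0, 0, 0.065],
    [-0.04, 0.01, 0, 0, 0.065],
    [-0.04, 0.01, 0, 0, 0.065],
    [0, 0, 0, 0, 0.065],
    [0, 0, 0, 0, 0.065],
  ],
)

```text
clock: 33.6
position: [428.1, 123.3, 223.4]
ee_rot: [-0.622, 0.783, -0.0, -0.001]
contact_force: [0.7, -0.5, -0.6]
gripper_width: 64.8
```

Run:
```python
from m import *
from g import go
go()
t,d=arm.get_image('top');s,ds=arm.get_image('side')
cv2.imwrite('pics/top21.png',t);cv2.imwrite('pics/side21.png',s)
a=cv2.resize(t[125:205,280:400],(720,480),interpolation=cv2.INTER_CUBIC);cv2.imwrite('pics/top21c.png',a)
hsv=cv2.cvtColor(t,cv2.COLOR_BGR2HSV);H,S,V=[hsv[...,i].astype(int) for i in range(3)]
for u,v in((313,153),(339,159),(366,166)):
    print(u,v,hsv[v,u],np.round(pt('top',d[v,u],u,v),1))
for v in range(140,182,1): print(v," ".join(f"{H[v,c]:2d}/{S[v,c]:3d}" for c in range(300,330,2)) if v<172 and v%3==0 else "")
```

```text
t 33.6 pos [428.1 123.3 223.4] yaw y 166.9 tilt 0.06 w 64.8 F [ 0.7 -0.5 -0.6]
313 153 [ 21 167 214] [ 611.4 -104.    60. ]
339 159 [ 17 125 219] [ 597.  -176.9   55.7]
366 166 [ 10 130  59] [ 576.1 -249.3   66.1]
140 
141 19/ 93 20/109 20/110 19/113 19/111 20/112 20/112 19/112 19/113 19/111 19/110 19/114 20/110 19/111 19/108
142 
143 
144 20/114 19/110 20/111 19/109 20/111 20/125 20/165 20/169 21/167 20/149 20/109 20/112 19/113 20/110 19/109
145 
146 
147 19/111 20/111 19/110 18/ 33 20/146 20/170 20/170 21/169 21/170 20/168 21/170 19/130 20/113 20/110 19/112
148 
149 
150 20/110 20/108 16/ 28 17/ 89 20/170 20/170 20/168 20/168 20/171 20/172 20/171 20/170 19/116 18/111 19/116
151 
152 
153 20/111 19/107  8/  4 19/168 20/169 20/170 20/170 20/171 20/170 20/168 20/170 20/170 19/113 19/114 18/113
154 
155 
156 20/108 19/ 92 18/  6 14/114 20/172 21/171 20/172 21/167 20/170 20/169 20/172 17/ 73 19/112 19/115 19/115
157 
158 
159 20/108 20/106 18/ 21 10/  3 19/133 16/161 19/170 20/172 20/172 17/164 18/ 77 19/ 57 19/117 18/114 19/113
160 
161 
162 19/113 19/109 19/100 21/ 23 15/  9 12/  5 18/ 39 20/ 77 20/ 38 20/ 22 19/ 72 19/114 19/118 19/117 19/115
163 
164 
165 20/113 19/112 19/111 19/112 19/103 21/ 55 23/ 26 21/ 44 19/ 75 19/114 19/113 19/114 20/109 19/110 20/111
166 
167 
168 20/109 19/110 20/109 20/112 20/110 19/112 20/112 19/113 20/112 19/113 19/111 19/111 19/111 19/113 20/111
169 
170 
171 20/109 20/107 20/110 19/109 19/108 20/110 19/110 20/111 20/110 20/110 19/114 19/115 19/113 19/114 19/113
172 
173 
174 
175 
176 
177 
178 
179 
180 
181
```

View pics/top21c.png

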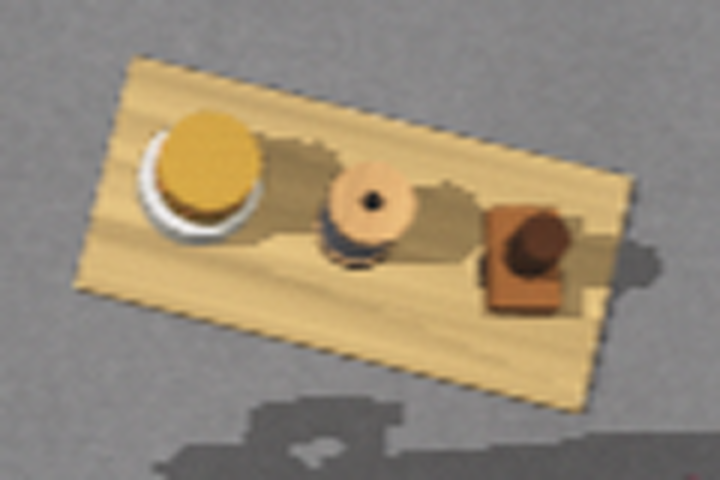

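Run:
```python
from m import *
t=cv2.imread('pics/top21.png');hsv=cv2.cvtColor(t,cv2.COLOR_BGR2HSV);H,S,V=[hsv[...,i].astype(int) for i in range(3)]
def win(m,u0,u1,v0,v1):
    z=np.zeros_like(m);z[v0:v1,u0:u1]=m[v0:v1,u0:u1];return z
c=np.array([597.5,-184]);th=np.radians(13.1);by=np.array([np.sin(th),np.cos(th)]);bx=np.array([np.cos(th),-np.sin(th)])
def rep(n,u,v,z,r=0):
    p=onz("top",u,v,z);d=p[:2]-c;print(n,np.round((u,v,r),1),np.round(p,1),"board",np.round((d@bx,d@by),1));return p
m=win((S>140)&(V>170),300,330,138,170);b=max(blobs(m),key=lambda x:x[0])[2];(u,v),r=rect_center(b);rep("tin",u,v,63,r*(1143-63)/401.6)
# roll: white pixels plus tin, enclosing hull of white outer edge: fit circle by white outer boundary pixels
w=win((S<60)&(V>140),298,330,138,172);w=max(blobs(w),key=lambda x:x[0])[2]
pts=np.argwhere(w)[:,::-1].astype(np.float32)
from scipy.optimize import least_squares
ct=np.array([314,155.]);ang=np.arctan2(*(pts-ct).T[::-1]);out=[]
for k in np.arange(-np.pi,np.pi,np.pi/16):
    s=(ang>=k)&(ang<k+np.pi/16)
    if s.sum()>1: q=pts[s];out.append(q[np.argmax(np.hypot(*(q-ct).T))])
out=np.array(out);R=29/(1143-33)*401.6*1.0
f=least_squares(lambda x:np.hypot(out[:,0]-x[0],out[:,1]-x[1])-R,ct);rep("roll",*f.x,33,np.abs(f.fun).max())
m=win((S>100)&(V>180)&(H<19),328,352,148,172);b=max(blobs(m),key=lambda x:x[0])[2];(u,v),r=rect_center(b);rep("spool top",u,v,56,r*(1143-56)/401.6)
rep("stamp handle top(view)",280+546/6-.5,125+235/6-.5,68)
rep("stamp block top(view)",280+524/6-.5,125+256/6-.5,28)
# mug / gun shift
a=cv2.imread('pics/top0.png')
for n,(u0,u1,v0,v1) in dict(mug=(415,465,175,222),gun=(70,150,145,210)).items():
    print(n,"phase shift px",cv2.phaseCorrelate(np.float32(cv2.cvtColor(a[v0:v1,u0:u1],6)),np.float32(cv2.cvtColor(t[v0:v1,u0:u1],6))))
```

```text
tin [314.4 152.1  23.9] [ 613.3 -107.5   63. ] board [-2.  78.1]
roll [313.  153.5   0.9] [ 617.5 -106.7   33. ] board [ 1.9 79.8]
spool top [341.7 158.   19.9] [ 599.9 -184.4   56. ] board [2.4 0.2]
stamp handle top(view) [370.5 163.7   0. ] [ 582.5 -261.3   68. ] board [  2.9 -78.7]
stamp block top(view) [366.8 167.2   0. ] [ 582.1 -260.8   28. ] board [  2.4 -78.3]
mug phase shift px ((0.10588717820772686, 0.05126461006576122), 0.8470917415618896)
gun phase shift px ((0.02902434650430763, -0.2365478034832904), 0.729590375887023)
```

All centres are within 3 mm of their circles, and tin to roll is about 2–4 mm. The stamp's handle top and block agree, so it stands upright. The mug and glue gun have not shifted. Handing in.

```bash
python3 -c "
from bench import arm
print(arm.job_done(), arm.read_state()['clock'])"
```

```text
the job is handed in; nothing more can be done
the job is handed in; nothing more can be done
```

The place is set out and the job was handed in at about 34 s of the 90 s. The roll is on the circle nearest the basket with the tin on top, the spool is on the middle circle, and the brown stamp is on the far circle. The hand-in reports no verdict.

My last checks were from the top camera, after backing the arm off. Positions are in the board frame:

| Item | x, y (mm) | Circle y (mm) |
|---|---|---|
| Roll | (+2, 80) | 80 |
| Tin | (-2, 78) | on the roll |
| Spool | (+2, 0) | 0 |
| Stamp | (+3, -79) | -80 |

- **Tin on roll:** the axes measure about 4 mm apart against the 10 mm limit. The roll's rim is half hidden by the tin, so that figure is only good to about 2–3 mm. Taking the roll's position from before the tin went on, the gap is about 1.5 mm.
- **Standing:** all four look upright in both views. Each touched down within about 1 mm of the expected height, and the gripper is clear of everything.
- **Mug and glue gun:** neither moved, with image shifts under 0.3 px.
- **What went off plan:** the roll, and slightly the tin, swung in the jaws while being carried. Both settled flat when lowered and released.

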